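# Secure the camper van's spice drawer for the road

### The arm

A 6-joint arm with a two-finger parallel gripper is mounted at the origin on the work surface. World frame = base frame: x ahead of the robot, y to its left, z up, the work surface at z = 0. Lengths are in m, angles in rad, forces in N, time in s.
With the tool pointing down it reaches from about 0.275 to 0.725 m from the base axis. Payload 15.9 kg.
Tool frame: the origin (TCP) lies at the very end of the fingers, on their centre line; the grasp point (between the pads) lies 19 mm behind it; z points along the fingers, x is the direction in which the jaws open and shut, and the axes are right-handed (so a half turn about z gives the same grasp; the last joint's range is limited). The gripper opens to 85 mm and grips with 20 to 120 N. Pads are 22 mm wide; open, the fingers measure 114 mm over their backs; the gripper's body (76 mm by 85 mm) begins 54 mm behind the grasp point. The pads swing forward as they close: fully open they stand 13 mm farther back than shut.
Start: joints at [-1.113, 0.213, -0.034, 1.323, 0, 1.571], TCP at [0.221, -0.449, 0.231] pointing down, gripper open.
Joint ranges: [-2.98, 2.98], [-0.74, 1.72], [-1.14, 1.35], [-2.1, 2.04], [-1.57, 1.44], [-3.14, 3.14]. Speed limits (rad/s): [1.89, 1.89, 2.39, 2.57, 3.14, 3.14].

### API

Orientations are given as a rotation vector (axis times angle).
In Python, from station import r gives the robot as it stands. Calls block until the motion is done:
- r.movep(position, orientation): joint-space move of the TCP to a pose.
- r.servo_line(position, rot=None, feed=0.15, force_limit=None): straight line of the TCP; rot=None keeps the orientation; feed is the mean speed in m/s. With force_limit (N) it stops when the force on the tool has changed by that much, and returns True; else False.
- r.goto_joints(angles): joint-space move.
- r.gripper_to(opening): finger opening in m; the grip force is fixed at half the most; returns when the fingers have stopped.
- r.dwell(seconds).
- r.ik(position, orientation): joint angles nearest the present ones, or None.
- r.read_state(): the state.
- r.snapshot(name): name is "scene" or "top"; returns a dict with "image" (384x512x3 uint8, red, green, blue), "fx", "fy", "cx", "cy" (pixels), "D" ([k1, k2, p1, p2, k3] as OpenCV has them; the pictures are not rectified), "eye" and "rotation" of the camera in the world. Camera axes: x right, y up, looking along -z (the intrinsics and any distortion apply to the point x, -y, -z); pixel columns grow to the right and rows downward; lengths in m; the calibration is good to about 2 mm. A picture is of the moment at which its call begins. There is no depth.
A pose or a line that the arm cannot do raises r.MotionError and nothing moves.
- r.job_done(): hands the job in, once; it reports no verdict.
Trained networks look in a picture, given as the dict that the camera call returned (one of the last four; its "shot" number tells which), for a name from the list of things; names that differ only in an ending like _2 or _b are one class to them, and where a whole thing is asked for, a point or a joint stands for the part that bears it (a point fixed in the world has none). Each returns a list of dicts, best first, with "score" (0 to 1); they miss things now and then, are a little off and sometimes report something else, mostly with a low value. They report only what shows in the picture. A call takes as long as a camera call. They do not tell look-alikes from the thing itself.
- r.find_in(thing, picture): "position" ([x, y, z] in m, in the coordinates of the camera as it stood for that picture, good to about 4 mm: the middle of the surface that is visible of it).
The state is a dict: "clock": time; "qpos": joint angles; "qd": joint speeds; "joint_efforts": joint torques, N m; "position": TCP position; "eef_rot": TCP orientation; "wrist_force": force on the tool from outside, world axes, zero at the start; "torque": the same for the moment, N m; "gripper_width": finger opening in m.
Only numpy, scipy, OpenCV 4.12 (cv2) and the standard library are available. Lean on these libraries where they do the work, as an engineer would, in place of code of your own. Each camera call takes 0.05 s, during which the arm holds its last target.

### The job

Get this camper van's spice drawer ready for the road: free the orange knob of the sliding stop, draw the stop back, and set the aluminium angle rail on the drawer floor flush against the riser's front face and centred on it, its foot pointing away from the riser. With the rail in place, slide the stop up until it touches the rail's foot and turn the knob clockwise all the way to lock it. Stand every frosted jar that is loose on the drawer floor upright and wholly on the riser's lower step, behind the rail, and leave the jars on the upper step, the pinch dish, the spoon rest and the tong where they are.

Things in the scene. Friction and masses are not known exactly. Their poses are not given: they have to be found in the camera images.
- riser: fixed two-step oak riser, 360 mm wide (its y), on the drawer floor (beech base, 8 mm above the work surface). Origin: middle of the front face's lower edge, at floor level; x points into the riser, away from the robot, y left, z up. Front face: x = 0, 40 mm high. Lower step: x 0 to 100 mm, top z = 40 mm. Upper step: x 100 to 200 mm, top z = 80 mm, three jars at y near -120, 0, 120 mm
- rail: loose aluminium L rail, 260 mm long (its y), 0.3 kg. Origin: middle of the flush face's lower edge; x points out of that face, z up. Upright web x -12 to 0 mm, 55 mm high; foot x -46 to 0 mm, 10 mm thick. On the web's middle a black finger pull, 30 mm (y) by 12 mm (x -14 to -2), from z = 55 to 83 mm: grip its 30 mm width, fingers closing along the rail
- rail_pull (a point): centre of the rail's black finger pull, 69 mm above the rail's underside
- rail_foot (a point): middle of the front edge of the rail's foot, the edge the stop bears on, 46 mm from the flush face; axes as the rail's
- stop (a joint): position of the sliding stop, m: 0 = farthest from the riser, growing towards it. It runs along the riser's x at y = 0; its nose is 125 mm from the riser's front face at 0 and meets the foot of a flush rail at 0.079; travel ends at 0.12. Starts at 0.09 to 0.115, too close for the rail to go in. Freed, it slides with about 2 N; locked, it holds about 12 N
- stop_nose (a point): middle of the stop's nose, a rubber-faced grey bar 110 mm wide, 18 mm high, which bears on the rail's foot; the point is 11 mm above the drawer floor, x points to the riser. The stop's body reaches 60 mm back from it and is 24 mm high; slide it by pushing, or by its gripped knob
- knob (a joint): angle of the stop's orange cam knob, rad: 0 = free (grip bar along the track), 1.4 = fully locked (bar nearly across the track), growing clockwise seen from above. Starts locked at 1.2 to 1.4; the cam bites from about 1.0 up, below 0.9 the stop slides. Takes about 0.12 N m free, 0.2 N m biting; biting draws the stop up to 3 mm on towards the riser; stays where left
- knob_grip (a point): on the knob's axis at the height to grip, 50 mm above the drawer floor and 30 mm behind the stop's nose; the grip bar is 52 mm long (along this point's x), 14 mm thick and stands from 33 to 62 mm above the drawer floor (7 mm above the stop's body)
- jar_a: squat frosted glass jar, 64 mm across and 56 mm tall, straight sided, with a flat stainless lid hinged at one side; 0.2 kg; origin at the centre of its underside, z up when it stands. One of up to four loose ones, three or four of which are present, standing on the drawer floor at the start
- jar_b: squat frosted glass jar, 64 mm across and 56 mm tall, straight sided, with a flat stainless lid hinged at one side; 0.2 kg; origin at the centre of its underside, z up when it stands. One of up to four loose ones, three or four of which are present, standing on the drawer floor at the start
- jar_c: squat frosted glass jar, 64 mm across and 56 mm tall, straight sided, with a flat stainless lid hinged at one side; 0.2 kg; origin at the centre of its underside, z up when it stands. One of up to four loose ones, three or four of which are present, standing on the drawer floor at the start
- jar_d: squat frosted glass jar, 64 mm across and 56 mm tall, straight sided, with a flat stainless lid hinged at one side; 0.2 kg; origin at the centre of its underside, z up when it stands. One of up to four loose ones, three or four of which are present, standing on the drawer floor at the start
- upper_1: squat frosted glass jar, 64 mm across and 56 mm tall, straight sided, with a flat stainless lid hinged at one side; 0.2 kg; origin at the centre of its underside, z up when it stands. Already stowed on the riser's upper step; leave alone
- upper_2: squat frosted glass jar, 64 mm across and 56 mm tall, straight sided, with a flat stainless lid hinged at one side; 0.2 kg; origin at the centre of its underside, z up when it stands. Already stowed on the riser's upper step; leave alone
- upper_3: squat frosted glass jar, 64 mm across and 56 mm tall, straight sided, with a flat stainless lid hinged at one side; 0.2 kg; origin at the centre of its underside, z up when it stands. Already stowed on the riser's upper step; leave alone
- dish: round glass pinch dish, 72 mm across, 26 mm tall, on the drawer floor, possibly among the jars; origin at its underside's centre; leave alone
- spoon_rest: white porcelain spoon rest, round dish 104 mm across and 14 mm tall with a stub handle 105 mm from the dish's centre to its end (towards its -x); origin under the dish's centre; leave alone
- tong: steel tong with red silicone tips, 230 mm long (along its x), 56 mm wide, 16 mm tall, lying flat; origin at its middle; leave alone
Not all that is in view belongs to the job. Leave any purple look-alike of the jar_a alone.

How it is judged:
By the outcome, as a careful person would: the job done as asked, in the order asked, and still so for the second after the job is handed in, with the robot touching nothing.
Of jar_a, jar_b, jar_c, jar_d only 3 to 4 are there at a start; the rules pass over those that are not, and their reading is None.
At some moment in a run one of rail, jar_a, jar_b, jar_c, jar_d may be knocked a few centimetres aside while the robot is not near it.
It also fails if it takes over 210 s, if anything falls off the work surface, if the arm or the gripper's body presses on something with over 40 N, if the wrist force passes 120 N, or if a joint passes its speed limit or range.

## Working session

There is one attempt and no reset: what is moved stays moved. The work goes in short steps, each a Python script; the robot and the scene stay as the last script left them, time stands still between calls to the robot, and variables do not carry over. Pictures are saved under pics/ and viewed, and the job is handed in when it is done.

```bash
ls; mkdir -p pics; python3 - <<'E'
from station import r
import cv2,numpy as np
s=r.read_state(); print({k:np.round(v,3) for k,v in s.items()})
for n in("scene","top"):
    p=r.snapshot(n); print(n,p["fx"],p["fy"],p["cx"],p["cy"],p["D"],np.round(p["eye"],4),np.round(p["rotation"],4).tolist(),p["shot"])
    cv2.imwrite(f"pics/{n}0.png",cv2.resize(p["image"][:,:,::-1],(800,600),interpolation=cv2.INTER_CUBIC))
E
```

```text
pics
{'clock': np.float64(0.0), 'qpos': array([-1.113,  0.213, -0.035,  1.324, -0.   ,  1.571]), 'qd': array([ 0.001,  0.002, -0.001, -0.002, -0.   , -0.001]), 'joint_efforts': array([-8.0000e-03, -6.8615e+01,  4.8712e+01,  1.7000e-02, -0.0000e+00,
        0.0000e+00]), 'position': array([ 0.221, -0.448,  0.231]), 'eef_rot': array([-2.667e+00,  1.659e+00,  2.000e-03]), 'wrist_force': array([-0.055,  0.498, -0.98 ]), 'torque': array([-0.012,  0.004, -0.038]), 'gripper_width': np.float64(0.085)}
scene 456.31073689178436 456.31073689178436 252.34168713018215 193.73042078365063 [-0.11257838  0.          0.          0.          0.        ] [1.1803 0.5774 0.8806] [0.4211, 0.9385, 2.1004] 1
top 419.0165082418742 419.0165082418742 257.0009229348087 191.56750062934336 [-0.02080827  0.          0.          0.          0.        ] [0.3418 0.0066 1.1834] [0.0897, -0.1491, -1.5384] 2
```

View pics/scene0.png

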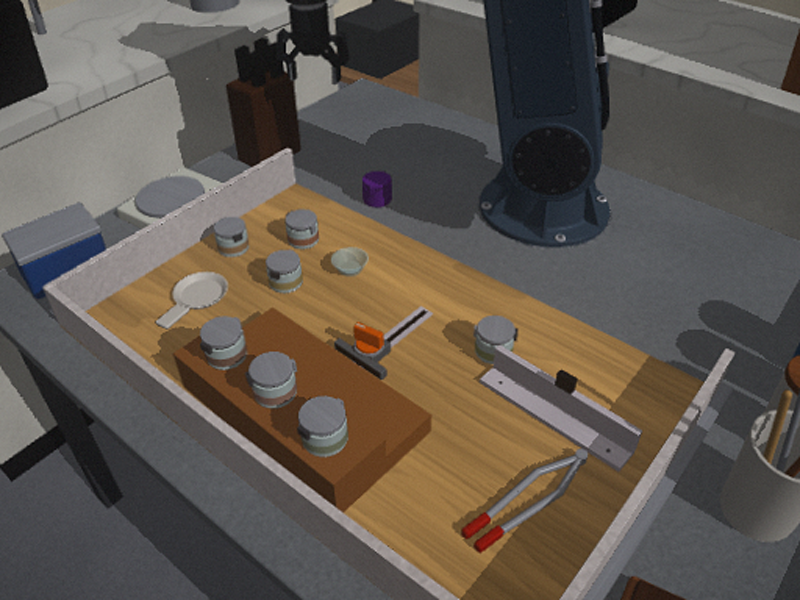

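View pics/top0.png

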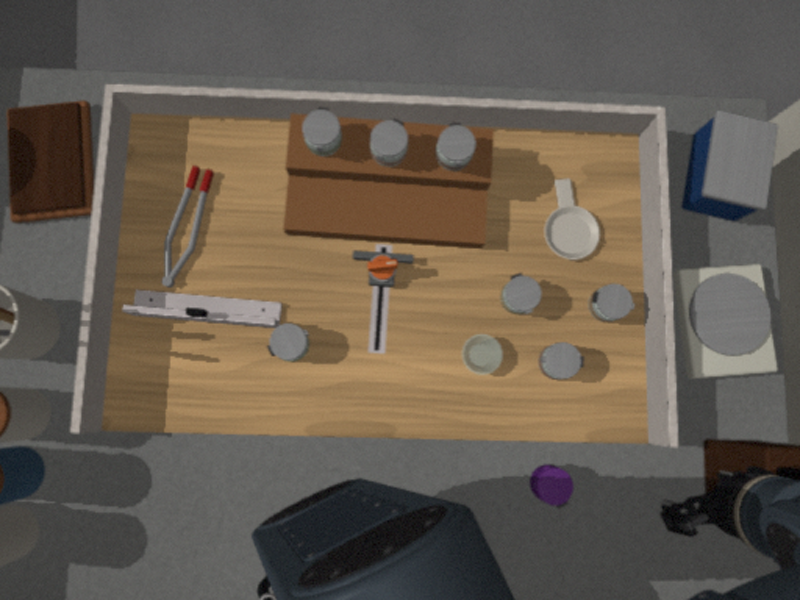

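```bash
cat > h.py <<'E'
from station import r
import numpy as np, cv2
from scipy.spatial.transform import Rotation as R
F=0.008
def cam(p):
    K=np.array([[p["fx"],0,p["cx"]],[0,p["fy"],p["cy"]],[0,0,1.]]); D=np.array(p["D"],float)
    Rw=R.from_rotvec(p["rotation"]).as_matrix() if np.shape(p["rotation"])==(3,) else np.array(p["rotation"])
    return K,D,Rw,np.array(p["eye"],float)
S=np.diag([1,-1,-1.])
def proj(p,X):
    K,D,Rw,e=cam(p); X=np.atleast_2d(X); Y=(X-e)@Rw@S
    return cv2.projectPoints(Y.reshape(-1,1,3),np.zeros(3),np.zeros(3),K,D)[0].reshape(-1,2)
def back(p,uv,z):
    K,D,Rw,e=cam(p); uv=np.atleast_2d(np.array(uv,float))
    n=cv2.undistortPoints(uv.reshape(-1,1,2),K,D).reshape(-1,2)
    d=(np.c_[n,np.ones(len(n))]@S)@Rw.T
    return e+d*((z-e[2])/d[:,2])[:,None]
def find(p,name):
    K,D,Rw,e=cam(p); o=[]
    for q in r.find_in(name,p):
        o.append((round(float(q["score"]),2),np.round(e+Rw@np.array(q["position"]),4)))
    return o
def save(p,name,pts=None,box=None,sc=None,lines=None):
    im=p["image"][:,:,::-1].copy()
    x0,y0,x1,y1=box or (0,0,512,384); sc=sc or min(800/(x1-x0),600/(y1-y0))
    im=cv2.resize(im[y0:y1,x0:x1],None,fx=sc,fy=sc,interpolation=cv2.INTER_CUBIC)
    f=lambda X:np.round((proj(p,X)+.5-[x0,y0])*sc).astype(int)
    if pts is not None:
        for u in f(pts): cv2.drawMarker(im,tuple(map(int,u)),(0,255,0),cv2.MARKER_CROSS,9,1)
    for l in lines or []: cv2.polylines(im,[f(l).reshape(-1,1,2)],False,(255,255,0),1)
    cv2.imwrite(f"pics/{name}.png",im)
def down(yaw): return (R.from_euler('z',yaw)*R.from_euler('x',np.pi)).as_rotvec()
E
python3 - <<'E'
from h import *
for n in("top","scene"):
    p=r.snapshot(n)
    for t in ["riser","rail","rail_pull","rail_foot","stop_nose","knob_grip","knob","jar_a","dish","spoon_rest","tong"]:
        print(n,t,[(s,x.tolist()) for s,x in find(p,t) if s>.2])
E
```

```text
top riser [(0.87, [0.7049, 0.0028, 0.0442])]
top rail [(0.71, [0.497, 0.3054, 0.0189]), (0.7, [0.4153, -0.3073, 0.0663])]
top rail_pull [(0.55, [0.4959, 0.306, 0.0195])]
top rail_foot [(0.55, [0.4958, 0.3067, 0.0175])]
top stop_nose [(0.83, [0.5786, 0.0039, 0.0344])]
top knob_grip [(0.59, [0.5747, -0.0025, 0.0578])]
top knob [(0.48, [0.5708, 0.0018, 0.0586])]
top jar_a [(0.89, [0.5316, -0.2409, 0.0644]), (0.7, [0.4332, 0.1546, 0.0605]), (0.69, [0.4146, -0.3087, 0.0652]), (0.68, [0.524, -0.4016, 0.0643]), (0.56, [0.2065, -0.2995, 0.0573]), (0.56, [0.6652, -0.3453, 0.0151])]
top dish [(0.59, [0.429, -0.1794, 0.0212])]
top spoon_rest [(0.88, [0.6658, -0.3434, 0.0152]), (0.22, [0.7009, 0.0018, 0.0461])]
top tong [(0.78, [0.6483, 0.3636, 0.0201]), (0.74, [0.702, 0.0049, 0.0474])]
scene riser [(0.56, [0.7381, 0.0324, 0.0484])]
scene rail [(0.91, [0.4849, 0.3228, 0.0259]), (0.53, [0.7403, 0.0327, 0.0467])]
scene rail_pull [(0.94, [0.4924, 0.3195, 0.0222])]
scene rail_foot [(0.72, [0.4893, 0.3246, 0.0257])]
scene stop_nose [(0.8, [0.5923, 0.0094, 0.0296])]
scene knob_grip [(0.84, [0.5781, 0.0078, 0.0567]), (0.69, [0.784, 0.0069, 0.1395])]
scene knob [(0.63, [0.5859, 0.0106, 0.0556]), (0.59, [0.4842, 0.321, 0.0243])]
scene jar_a [(0.9, [0.4485, 0.1654, 0.0612]), (0.79, [0.2194, -0.2873, 0.0383]), (0.77, [0.4305, -0.303, 0.0527]), (0.61, [0.5342, -0.3903, 0.0577]), (0.37, [0.5884, 0.0101, 0.0307])]
scene dish [(0.78, [0.4187, -0.183, 0.0199])]
scene spoon_rest [(0.68, [0.6666, -0.3448, 0.0101])]
scene tong [(0.62, [0.6647, 0.3635, 0.018])]
```

```bash
python3 - <<'E'
from h import *
p=r.snapshot("top"); save(p,"top_ris",box=(170,60,330,180)); save(p,"top_stop",box=(215,150,275,195),sc=13)
save(p,"top_rail",box=(70,170,190,230),sc=6.6)
p=r.snapshot("scene"); save(p,"sc_rail",box=(290,200,430,305))
E
```

```text
(no output)
```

View pics/top_ris.png

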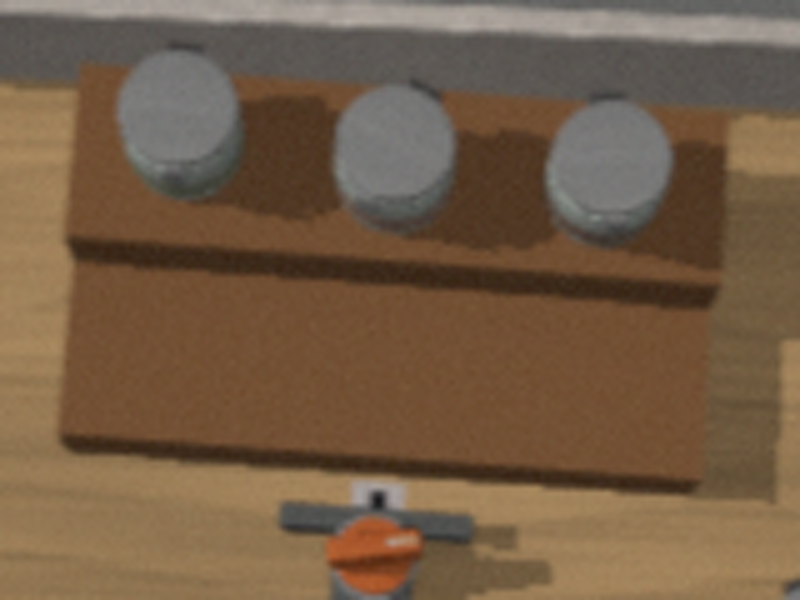

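View pics/top_stop.png

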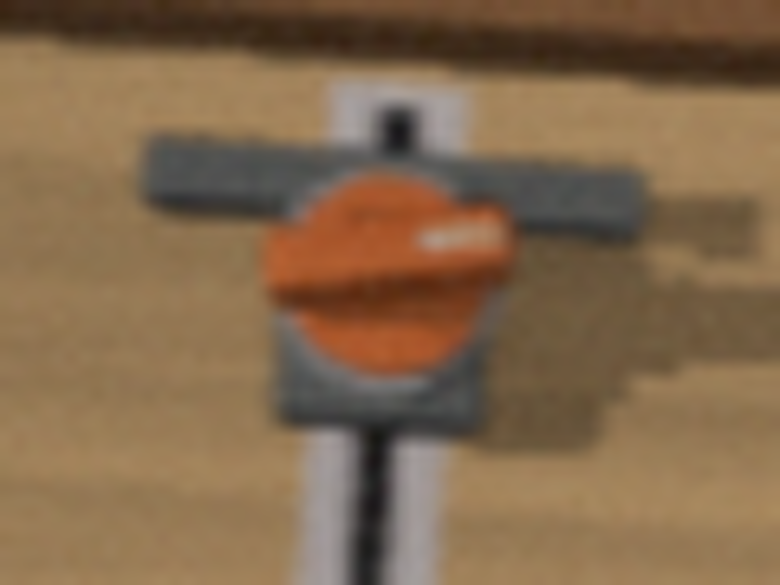

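View pics/top_rail.png

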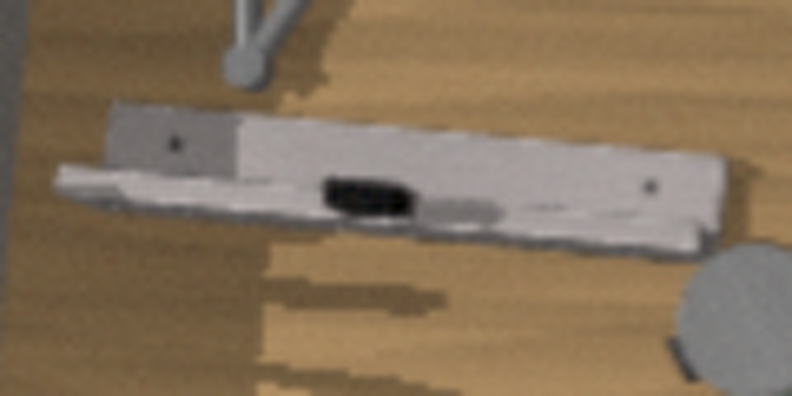

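View pics/sc_rail.png

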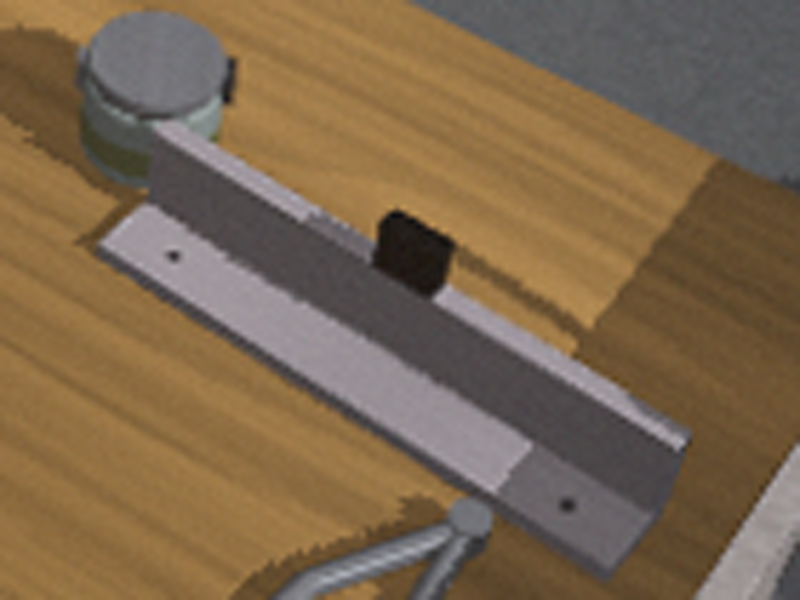

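```bash
cat > fit.py <<'E'
from h import *
from scipy.optimize import least_squares
def T(q,L): 
    c,s=np.cos(q[2]),np.sin(q[2]); L=np.atleast_2d(L)/1000.
    return np.c_[q[0]+c*L[:,0]-s*L[:,1],q[1]+s*L[:,0]+c*L[:,1],F+L[:,2]]
def fit(obs,q0):
    # obs: list of (pic, box, sc, [((lx,ly,lz),(u,v)),..])
    def res(q):
        o=[]
        for p,b,sc,l in obs:
            uv=(np.array([m[1] for m in l],float)+.5)/sc-.5+np.array(b[:2])
            o.append(proj(p,T(q,np.array([m[0] for m in l],float)))-uv)
        return np.concatenate(o).ravel()
    s=least_squares(res,q0,loss='soft_l1'); return s.x,res(s.x).reshape(-1,2)
E
python3 - <<'E'
from fit import *
pt=r.snapshot("top"); ps=r.snapshot("scene")
bt=(170,60)
lt=[((0,180,40),(64,436)),((0,-180,40),(697,482)),((100,180,80),(69,240)),((100,-180,80),(718,288)),((200,180,80),(82,63)),((200,-180,80),(728,108))]
ls=[((0,180,40),(430,415)),((0,-180,40),(272,310)),((200,180,80),(335,490))]
for o in ([(pt,bt,5,lt)],[(ps,(0,0),1.5625,ls)],[(pt,bt,5,lt),(ps,(0,0),1.5625,ls)]):
    q,e=fit(o,[.6,0,0]); print("riser",q.round(4),e.round(1).tolist())
lt=[((-46,-130,10),(112,103)),((-46,130,10),(725,158)),((-12,-130,55),(60,165)),((-12,130,55),(703,224)),((0,-130,55),(55,187)),((0,130,55),(700,247))]
ls=[((-46,130,10),(97,245)),((-46,-130,10),(605,575)),((-12,-130,55),(682,445)),((0,-130,55),(690,430)),((-12,130,55),(150,127))]
for o in ([(pt,(70,170),6.6,lt)],[(ps,(290,200),800/140,ls)],[(pt,(70,170),6.6,lt),(ps,(290,200),800/140,ls)]):
    q,e=fit(o,[.48,.31,3.1]); print("rail",q.round(4),e.round(1).tolist())
k=back(pt,np.array([[390,272],[270,268],[512,228]])/13+[215,150],F+.062);print(k)
n=back(pt,np.array([[150,140],[642,180]])/13+[215,150],F+.018);print(n)
E
```

```text
riser [ 0.6298 -0.0007 -0.0357] [[-1.3, -0.1], [1.2, -0.3], [-1.0, -0.4], [0.9, -0.4], [-0.3, 0.4], [0.3, 1.1]]
riser [ 0.6359  0.0046 -0.0284] [[1.2, 1.1], [-0.9, -0.4], [-0.2, -0.6]]
riser [ 0.6309  0.0007 -0.036 ] [[-1.8, -0.5], [0.7, -0.7], [-1.5, -0.8], [0.4, -0.8], [-0.8, -0.0], [-0.1, 0.7], [0.9, -0.7], [-0.1, -2.2], [-0.9, -3.2]]
rail [0.4723 0.313  3.0814] [[0.1, -0.5], [0.3, -0.3], [-0.0, -0.2], [-0.2, -0.3], [0.1, 0.9], [-0.3, 0.6]]
rail [0.4735 0.3134 3.081 ] [[-0.4, -0.7], [0.7, -0.8], [-0.9, 0.8], [0.4, 0.2], [0.0, 0.4]]
rail [0.4727 0.3132 3.0807] [[0.1, -0.7], [0.3, -0.5], [-0.0, -0.4], [-0.2, -0.5], [0.0, 0.7], [-0.3, 0.5], [-0.3, -0.9], [0.7, -1.1], [-0.8, 0.5], [0.4, -0.1], [0.1, 0.2]]
[[ 5.69316264e-01  4.12492724e-04  7.00000000e-02]
 [ 5.69316760e-01  2.53944320e-02  7.00000000e-02]
 [ 5.79541846e-01 -2.47494179e-02  7.00000000e-02]]
[[ 0.60572729  0.05308667  0.026     ]
 [ 0.60056319 -0.05397881  0.026     ]]
```

```bash
python3 - <<'E'
from h import *
for y in np.arange(-4.5,5,.75):
    q=r.ik([.57,0,.15],down(y)); print(round(y,2),None if q is None else np.round(q,3))
E
```

```text
-4.5 [ 0.     0.383 -0.01   1.178 -0.    -0.212]
-3.75 [ 0.     0.383 -0.01   1.178  0.    -0.962]
-3.0 [ 0.     0.383 -0.01   1.178  0.    -1.712]
-2.25 [ 0.     0.383 -0.01   1.178  0.    -2.462]
-1.5 [ 0.     0.383 -0.01   1.178  0.     3.071]
-0.75 [ 0.     0.383 -0.01   1.178  0.     2.321]
0.0 [ 0.     0.383 -0.01   1.178  0.     1.571]
0.75 [ 0.     0.383 -0.01   1.178  0.     0.821]
1.5 [ 0.     0.383 -0.01   1.178  0.     0.071]
2.25 [ 0.     0.383 -0.01   1.178  0.    -0.679]
3.0 [ 0.     0.383 -0.01   1.178  0.    -1.429]
3.75 [ 0.     0.383 -0.01   1.178  0.    -2.179]
4.5 [ 0.     0.383 -0.01   1.178 -0.    -2.929]
```

```bash
cat >> h.py <<'E'
def st(msg=""):
    s=r.read_state(); print(msg,"t",round(float(s["clock"]),1),"pos",np.round(s["position"],4),"F",np.round(s["wrist_force"],1),"Mz",np.round(s["torque"][2],2),"w",round(float(s["gripper_width"]),4),"q6",round(float(s["qpos"][5]),2)); return s
E
python3 - <<'E'
from h import *
k=np.array([.574,.001]); y=0.2
r.movep([*k,.16],down(y)); r.gripper_to(.04); st("above")
print(r.servo_line([*k,.040],feed=.12,force_limit=15)); st("down")
r.gripper_to(0.0); st("grip")
p=r.snapshot("scene"); save(p,"knobgrip",box=(190,170,310,260))
E
```

```text
above t 4.1 pos [0.574  0.0009 0.16  ] F [-0.6  0.1 -0. ] Mz 0.05 w 0.04 q6 1.37
False
down t 5.2 pos [0.5744 0.001  0.0405] F [ 0.8 -0.3 -0.3] Mz 0.01 w 0.0402 q6 1.37
grip t 5.6 pos [0.5748 0.001  0.0409] F [-1.6 -0.2  7. ] Mz -0.03 w 0.0131 q6 1.37
```

View pics/knobgrip.png

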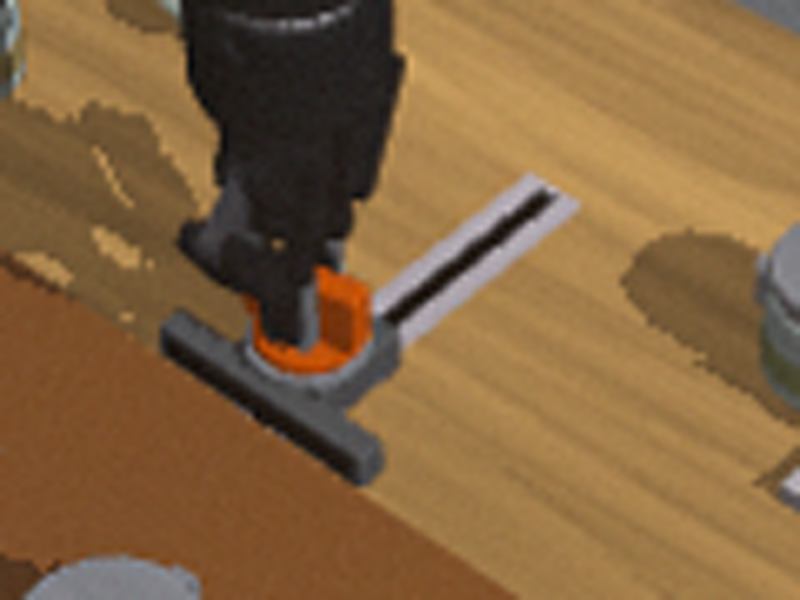

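```bash
python3 - <<'E'
from h import *
k=np.array([.574,.001])
r.servo_line([*k,.043],feed=.05)
for y in (.45,.7,.95,1.2,1.45,1.51):
    r.servo_line([*k,.043],rot=down(y),feed=.05); s=st(y)
    if abs(s["wrist_force"][:2]).max()>25: break
p=r.snapshot("scene"); save(p,"knobfree",box=(190,170,310,260))
E
```

```text
0.45 t 6.3 pos [0.5724 0.0013 0.0415] F [ -1.5   2.9 -27.7] Mz 0.13 w 0.013 q6 1.12
0.7 t 6.7 pos [0.5727 0.0015 0.0415] F [  1.3   3.5 -28.8] Mz 0.13 w 0.013 q6 0.87
0.95 t 7.1 pos [0.5728 0.0017 0.0415] F [  1.2   5.9 -29.1] Mz 0.1 w 0.013 q6 0.62
1.2 t 7.5 pos [0.5728 0.002  0.0415] F [  1.7   7.9 -29.2] Mz 0.12 w 0.0128 q6 0.37
1.45 t 7.9 pos [0.5728 0.0023 0.0415] F [  1.3  10.7 -30.1] Mz 0.09 w 0.0128 q6 0.12
1.51 t 8.1 pos [0.5728 0.0024 0.0415] F [  2.6  11.5 -30. ] Mz 0.08 w 0.013 q6 0.06
```

View pics/knobfree.png

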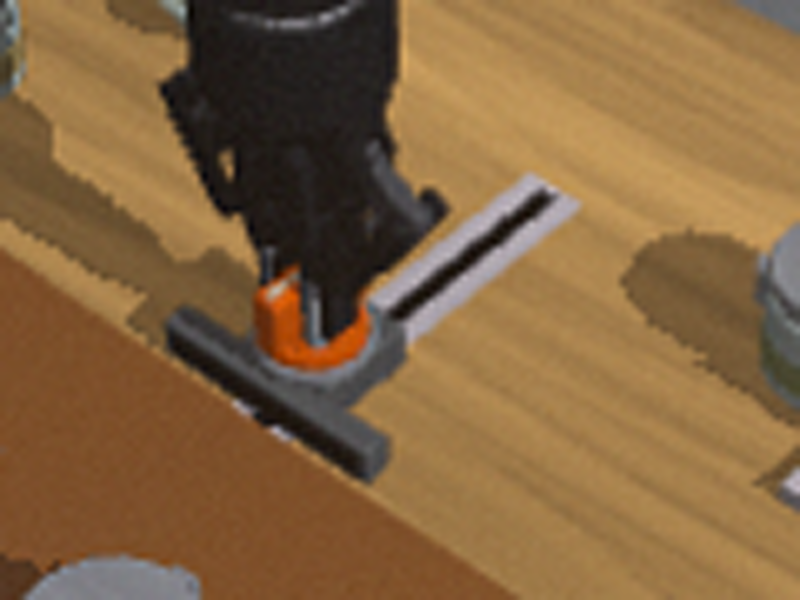

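```bash
python3 - <<'E'
from h import *
d=np.array([-np.cos(.036),np.sin(.036)])
k=np.array([.5728,.003])
r.servo_line([*k,.041],feed=.05); st()
k2=k+d*.088
print(r.servo_line([*k2,.041],feed=.08)); st("back")
r.gripper_to(.05); st("open")
r.servo_line([*k2,.16],feed=.2); 
r.movep([.42,.22,.25],down(1.5))
p=r.snapshot("top"); save(p,"top1"); st()
p2=r.snapshot("scene"); save(p2,"scene1")
E
```

```text
t 8.4 pos [0.5731 0.0027 0.0413] F [ 1.5 -3.4 -8.8] Mz 0.11 w 0.013 q6 0.07
False
back t 9.7 pos [0.4852 0.0061 0.0412] F [-1.6 -4.4 -0.8] Mz 0.08 w 0.013 q6 0.07
open t 10.1 pos [0.485  0.0063 0.0411] F [ 0.   0.6 -0.6] Mz -0.02 w 0.05 q6 0.07
 t 11.9 pos [0.4202 0.2189 0.2491] F [-0.4  0.2 -0.1] Mz 0.07 w 0.0499 q6 0.55
```

View pics/top1.png

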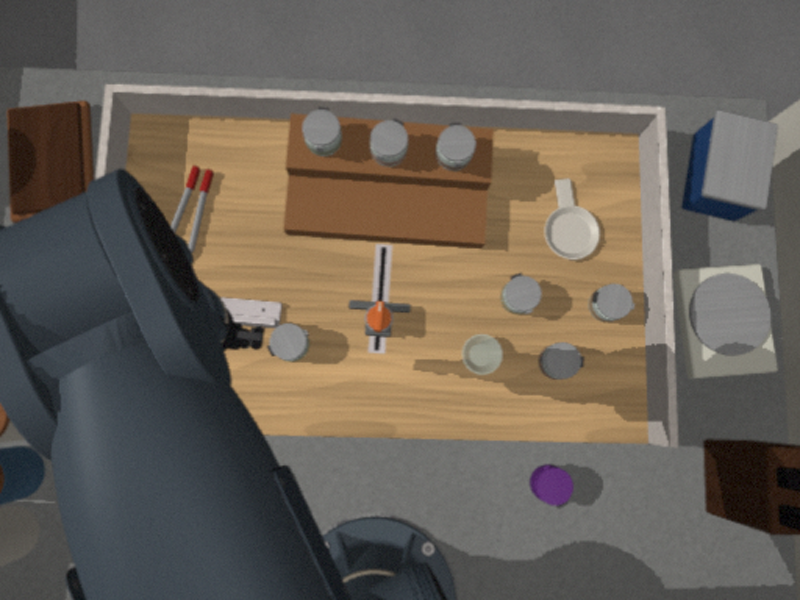

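View pics/scene1.png

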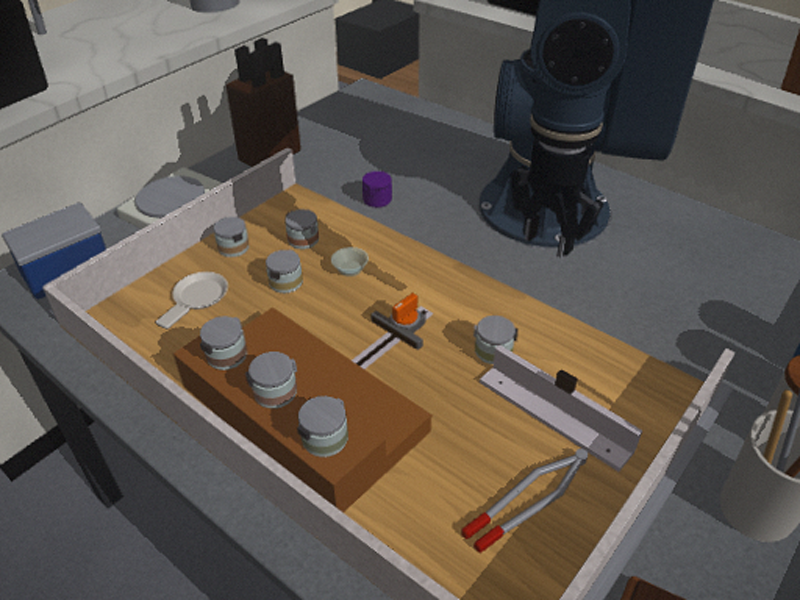

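```bash
python3 - <<'E'
from h import *
k=np.array([.4805,.3127]); y=3.0807+np.pi/2
r.movep([*k,.2],down(y)); st("above")
r.gripper_to(.055)
print(r.servo_line([*k,.064],feed=.12,force_limit=12)); st("down")
p=r.snapshot("scene"); save(p,"pull",box=(300,180,440,285))
E
```

```text
above t 14.5 pos [0.4805 0.3126 0.2   ] F [ 0.5  0.2 -0.3] Mz -0.08 w 0.0501 q6 -2.5
False
down t 16.0 pos [0.4809 0.313  0.0647] F [ 0.1 -0.1 -0.2] Mz -0.02 w 0.0551 q6 -2.5
```

View pics/pull.png

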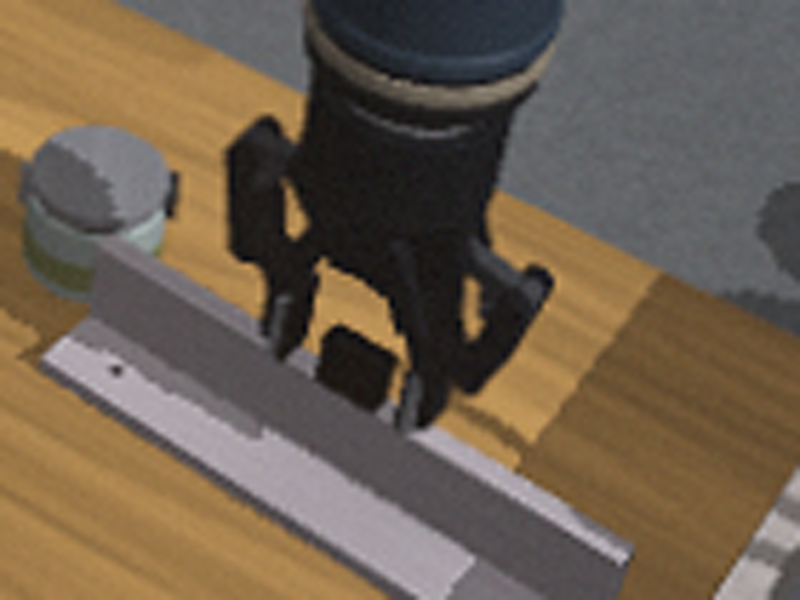

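```bash
python3 - <<'E'
from h import *
r.gripper_to(0.0); s=st("grip")
z0=s["position"]
r.servo_line([z0[0],z0[1],z0[2]+.02],feed=.06); st("lift")
r.servo_line([z0[0]-.0,z0[1],z0[2]+.13],feed=.15); st("up")
p=r.snapshot("scene"); save(p,"railup"); 
E
```

```text
grip t 16.4 pos [0.4808 0.3129 0.0646] F [-0.8 -0.8  6.7] Mz -0.01 w 0.029 q6 -2.5
lift t 16.9 pos [0.481  0.3131 0.0849] F [-0.1  0.5 -2.2] Mz 0.02 w 0.0287 q6 -2.5
up t 17.8 pos [0.4804 0.3127 0.1936] F [ 0.1  0.3 -2.3] Mz -0.04 w 0.0288 q6 -2.5
```

View pics/railup.png

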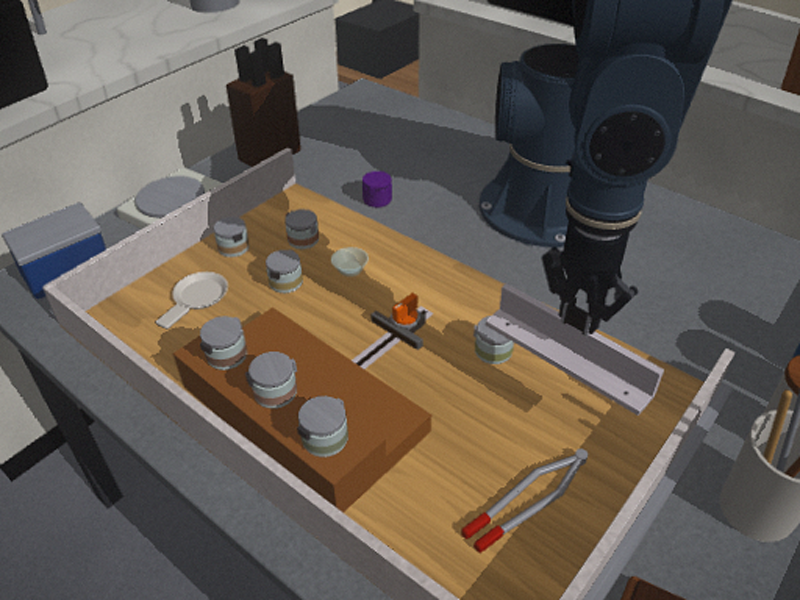

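```bash
cat >> h.py <<'E'
RY=-.036; RO=np.array([.6305,.0003])   # riser yaw, origin
def W(x,y): # riser frame mm -> world
    c,s=np.cos(RY),np.sin(RY); return RO+np.array([c*x-s*y,s*x+c*y])/1000
E
python3 - <<'E'
from h import *
r.movep([.42,.2,.2],down(3.2)); st()
a=W(-8-35,0); r.movep([*a,.2],down(RY+np.pi/2)); st()
r.servo_line([*a,.085],feed=.15,force_limit=10); st()
pt=r.snapshot("top"); save(pt,"rail_hover_t",box=(170,100,330,220))
p=r.snapshot("scene"); save(p,"rail_hover",box=(140,150,340,300))
E
```

```text
t 19.0 pos [0.42   0.2001 0.1998] F [ 0.2  0.  -2.7] Mz -0.0 w 0.0287 q6 -1.19
 t 20.1 pos [0.5873 0.0026 0.1999] F [ 0.4  0.7 -1.6] Mz -0.03 w 0.0289 q6 0.04
 t 21.1 pos [0.5881 0.0021 0.086 ] F [ 0.4 -0.2 -2. ] Mz -0.03 w 0.0287 q6 0.04
```

View pics/rail_hover_t.png

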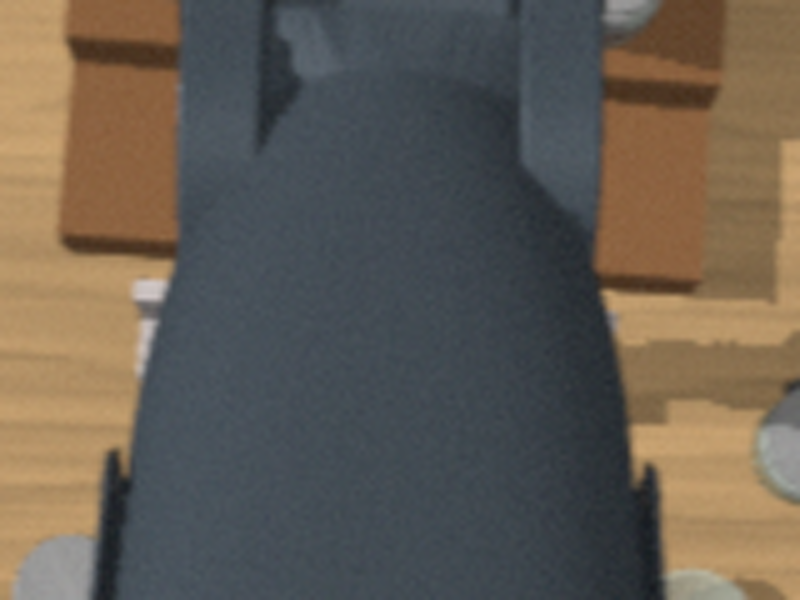

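View pics/rail_hover.png

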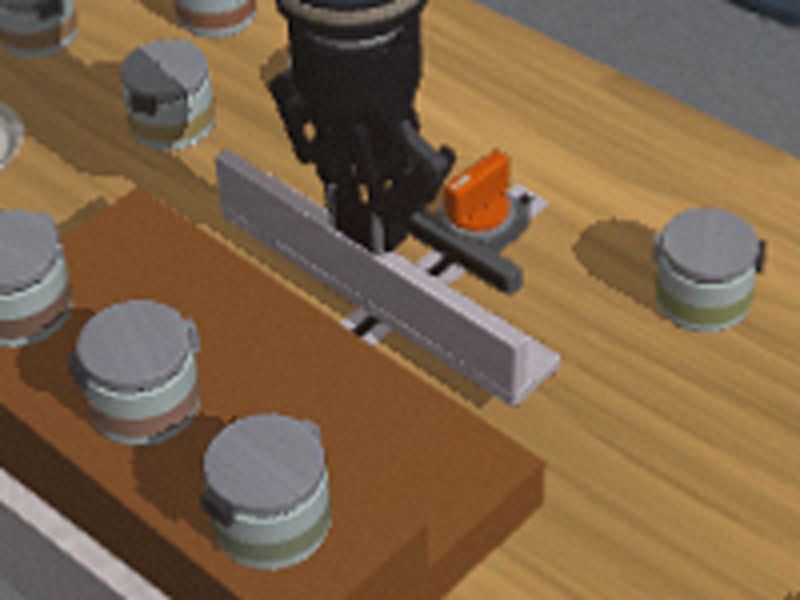

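```bash
python3 - <<'E'
from h import *
a=W(-8-30,0)
print(r.servo_line([*a,.0645],feed=.06,force_limit=6)); s=st("floor")
z=max(s["position"][2],.0648)
b=W(-8+8,0); 
print(r.servo_line([*b,z+.0005],feed=.03,force_limit=8)); s=st("contact")
p=r.snapshot("scene"); save(p,"rail_c",box=(140,150,340,300))
E
```

```text
True
floor t 21.6 pos [0.5928 0.0016 0.0643] F [ 1.2 -0.   3.8] Mz -0.04 w 0.0291 q6 0.04
True
contact t 21.9 pos [0.5931 0.0016 0.0642] F [-4.3  0.3  9.6] Mz -0.04 w 0.029 q6 0.04
```

View pics/rail_c.png

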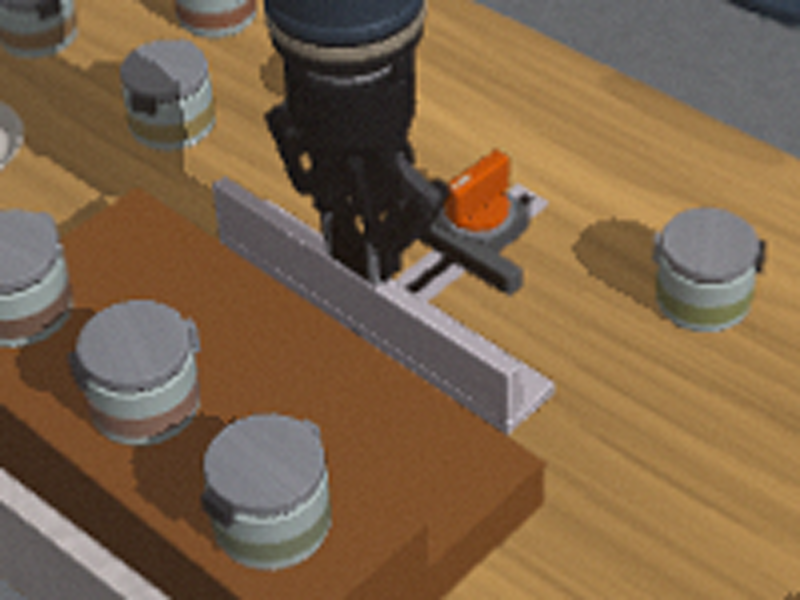

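```bash
python3 - <<'E'
from h import *
s=st(); a=s["position"]
r.servo_line([*a[:2],.0675],feed=.05); st()
b=W(-8+8,0); 
print(r.servo_line([*b,.0675],feed=.03,force_limit=8)); s=st("contact")
c=(s["position"][:2]-RO); print("rail gap est along x",c*1000)
E
```

```text
t 21.9 pos [0.5931 0.0016 0.0642] F [-3.3  0.7  9.7] Mz -0.03 w 0.0288 q6 0.04
 t 22.2 pos [0.593  0.0016 0.0672] F [-0.6  0.4 -3.2] Mz -0.02 w 0.0287 q6 0.04
True
contact t 23.0 pos [0.6184 0.0007 0.0667] F [-0.2  0.3 -2.6] Mz -0.02 w 0.0289 q6 0.04
rail gap est along x [-12.14767477   0.44502435]
```

```bash
python3 - <<'E'
from h import *
b=W(-8+6,0); 
print(r.servo_line([*b,.0670],feed=.02,force_limit=8)); s=st("contact")
p=r.snapshot("scene"); save(p,"rail_c2",box=(180,170,300,260))
E
```

```text
True
contact t 23.3 pos [0.6187 0.0007 0.0658] F [-0.1 -0.5 -3.2] Mz -0.05 w 0.0287 q6 0.04
```

View pics/rail_c2.png

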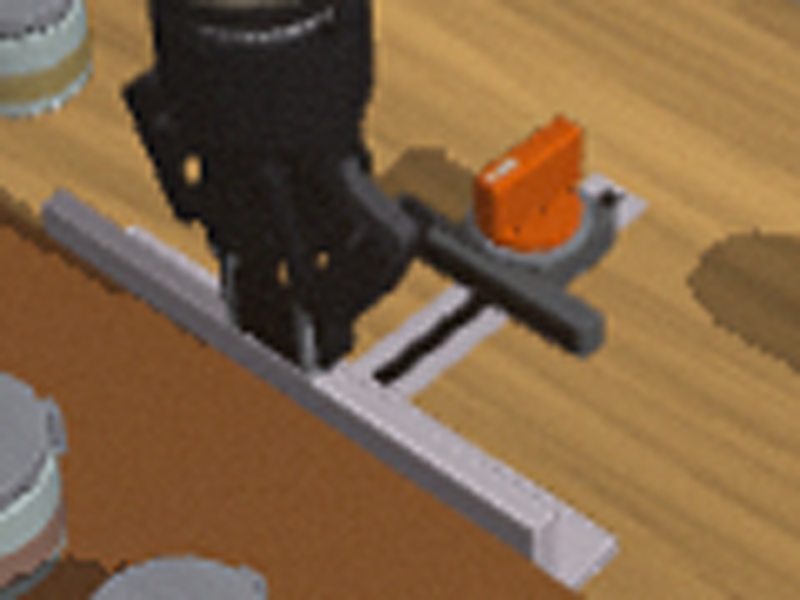

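```bash
python3 - <<'E'
from h import *
s=st(); a=s["position"]
print(r.servo_line([a[0]+.0015,a[1],.0640],feed=.03,force_limit=9)); st("down")
r.gripper_to(.05); st("open")
r.servo_line([a[0],a[1],.15],feed=.15)
r.gripper_to(0)
for y in (85,-85):
    b=W(-42,y); r.movep([*b,.13],down(RY+np.pi/2))
    r.servo_line([*b,.040],feed=.12,force_limit=10); st("low")
    print(r.servo_line([*W(-12,y),.040],feed=.03,force_limit=7)); s=st("push %d"%y)
    c=s["position"][:2]-RO; print(c*1000)
    r.servo_line([*b,.040],feed=.06); r.servo_line([*b,.13],feed=.15)
r.movep([.40,.30,.25],down(RY+np.pi/2))
pt=r.snapshot("top"); save(pt,"rail_t2",box=(170,100,330,220))
ps=r.snapshot("scene"); save(ps,"rail_s2",box=(180,170,300,260)); st()
E
```

```text
t 23.4 pos [6.186e-01 6.000e-04 6.560e-02] F [ 0.1 -1.1 -2. ] Mz 0.05 w 0.0289 q6 0.04
False
down t 23.6 pos [6.199e-01 6.000e-04 6.420e-02] F [-5.7  0.3  4.9] Mz -0.4 w 0.0289 q6 0.04
open t 23.9 pos [0.6203 0.0007 0.064 ] F [-0.4  0.1 -0.2] Mz -0.04 w 0.0502 q6 0.04
low t 26.6 pos [0.5922 0.0866 0.0408] F [0.7 0.8 0.1] Mz -0.01 w 0.0003 q6 0.18
True
push 85 t 27.2 pos [0.6085 0.0861 0.0394] F [-0.9  0.6  1.5] Mz -0.03 w -0.0001 q6 0.18
[-21.99931035  85.81835817]
low t 30.0 pos [ 0.586  -0.083   0.0407] F [0.4 0.1 0.8] Mz -0.04 w 0.0001 q6 -0.11
True
push -85 t 30.6 pos [ 0.6019 -0.0837  0.0395] F [-2.2  0.5  0.8] Mz -0.01 w 0.0002 q6 -0.1
[-28.56880287 -84.01278493]
 t 33.5 pos [0.4005 0.2994 0.2496] F [ 0.   0.3 -0.1] Mz 0.03 w 0.0002 q6 0.68
```

View pics/rail_t2.png

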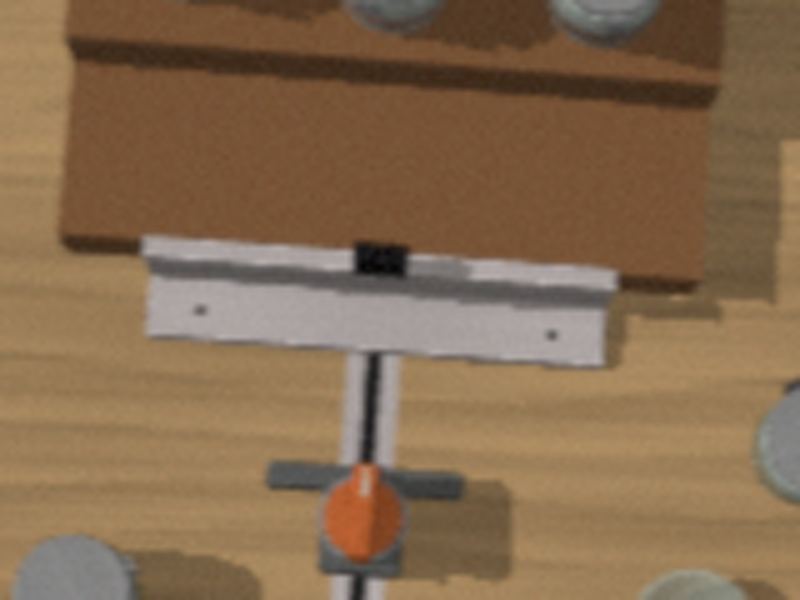

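View pics/rail_s2.png

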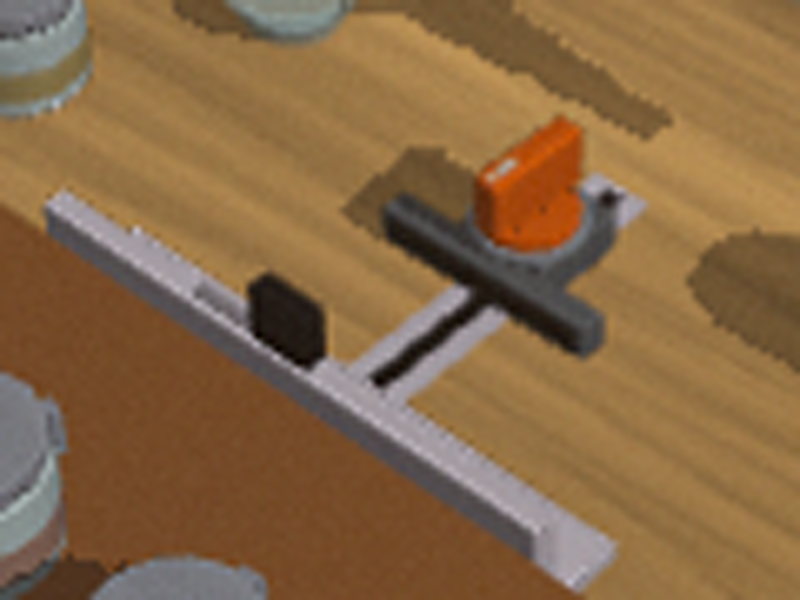

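```bash
python3 - <<'E'
from fit import *
pt=r.snapshot("top"); ps=r.snapshot("scene")
lr=[((0,180,40),(64,236)),((0,-180,40),(697,282)),((100,180,80),(69,40)),((100,-180,80),(718,88))]
print("riser",*[x.round(4).tolist() for x in fit([(pt,(170,100),5,lr)],[.63,0,0])])
ll=[((-46,130,10),(147,335)),((-46,-130,10),(604,366)),((0,130,55),(142,235)),((0,-130,55),(619,268)),((-12,130,55),(146,258)),((-12,-130,55),(616,291))]
print("rail",*[x.round(4).tolist() for x in fit([(pt,(170,100),5,ll)],[.63,0,0])])
lsc=[((0,130,55),(533,552)),((0,-130,55),(46,213)),((-12,-130,55),(64,190)),((-12,130,55),(550,520)),((-46,130,10),(615,545))]
print("rail s",*[x.round(4).tolist() for x in fit([(ps,(180,170),800/120,lsc)],[.63,0,0])])
E
```

```text
riser [0.629, -0.0007, -0.0375] [[-1.2538, 0.0665], [1.2205, 0.0971], [-0.9, -0.2057], [1.0035, -0.0343]]
rail [0.6293, -0.0008, -0.0353] [[-0.0915, 0.0353], [0.0101, 0.0651], [0.7083, 0.1725], [-0.2417, 0.1319], [-0.4558, -0.1728], [0.1513, -0.2303]]
rail s [0.6328, 0.0026, -0.0475] [[-0.1913, -1.4147], [-0.6107, -0.8865], [0.0878, 0.2508], [0.6538, 0.4906], [0.0286, 0.9411]]
```

```bash
python3 - <<'E'
from h import *
k=np.array([.485,.0063]); y=1.52
r.movep([*k,.16],down(y)); r.gripper_to(.04)
print(r.servo_line([*k,.041],feed=.12,force_limit=15)); st("down")
r.gripper_to(0); st("grip")
r.servo_line([*k,.0418],feed=.05); 
b=k+np.array([np.cos(.037),-np.sin(.037)])*.073
print(r.servo_line([*b,.0418],feed=.03,force_limit=7)); s=st("contact")
ps=r.snapshot("scene"); save(ps,"stop_c",box=(180,170,300,260))
E
```

```text
False
down t 36.4 pos [0.4855 0.0063 0.0416] F [ 0.6 -0.2  0.3] Mz -0.05 w 0.0398 q6 0.06
grip t 36.8 pos [0.4856 0.006  0.0417] F [-1.  -2.6  6.8] Mz -0.01 w 0.0127 q6 0.06
True
contact t 39.1 pos [0.5542 0.0033 0.0417] F [-1.4 -1.2  7.1] Mz 0.02 w 0.0129 q6 0.06
```

View pics/stop_c.png

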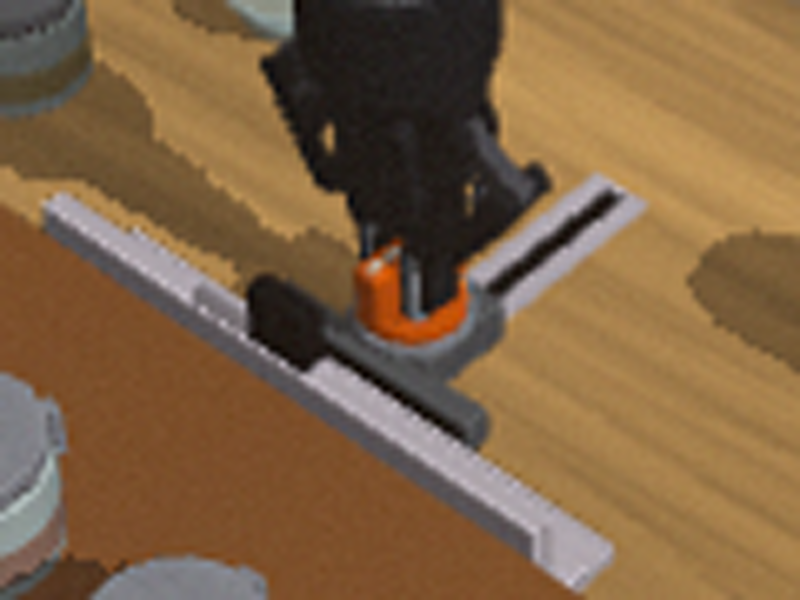

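```bash
python3 - <<'E'
from h import *
k=[.5555,.0033,.0418]
for y in (1.25,1.0,.75,.5,.3,.2,.13,.09,.05):
    r.servo_line(k,rot=down(y),feed=.05); s=st(y)
    if abs(s["wrist_force"][:2]).max()>30 or abs(s["torque"][2])>1.5: break
ps=r.snapshot("scene"); save(ps,"lock",box=(180,170,300,260))
E
```

```text
1.25 t 39.6 pos [0.5543 0.003  0.0417] F [-9.3 -6.2  6. ] Mz -0.1 w 0.0127 q6 0.33
1.0 t 40.0 pos [0.5542 0.0026 0.0417] F [-10.1  -7.7   7.1] Mz -0.13 w 0.0132 q6 0.58
0.75 t 40.4 pos [0.5539 0.0023 0.0417] F [-13.3 -11.4   7.9] Mz -0.1 w 0.0127 q6 0.83
0.5 t 40.8 pos [0.5536 0.0021 0.0417] F [-13.8 -12.5  10.8] Mz -0.04 w 0.0132 q6 1.08
0.3 t 41.1 pos [0.5533 0.002  0.0416] F [-17.  -13.1  12.3] Mz -0.07 w 0.0132 q6 1.28
0.2 t 41.4 pos [0.5532 0.002  0.0416] F [-17.8 -13.2  13.8] Mz -0.07 w 0.0127 q6 1.38
0.13 t 41.6 pos [0.5531 0.002  0.0416] F [-18.4 -13.6  13.7] Mz 0.18 w 0.0127 q6 1.45
0.09 t 41.9 pos [0.5531 0.002  0.0417] F [-18.8 -14.4  15.1] Mz 1.13 w 0.013 q6 1.49
0.05 t 42.1 pos [0.553  0.002  0.0417] F [-18.9 -15.2  15.8] Mz 1.9 w 0.013 q6 1.53
```

View pics/lock.png

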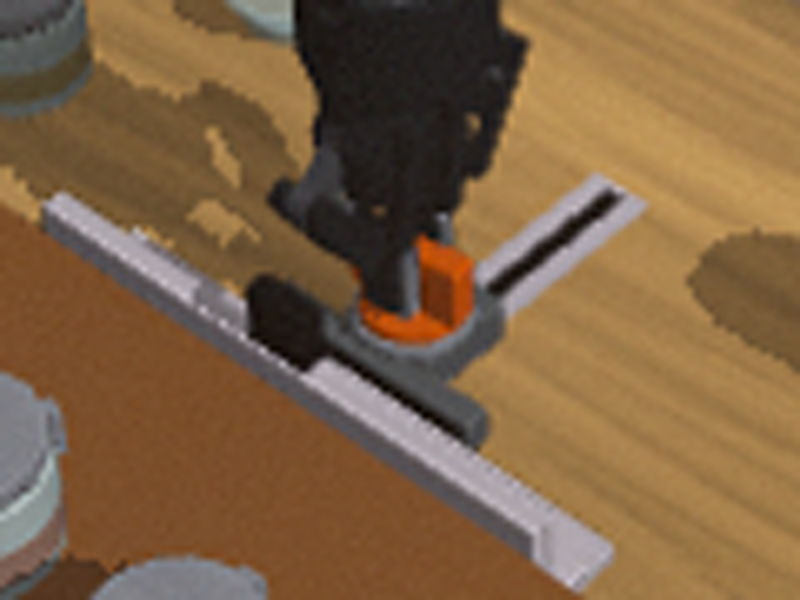

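```bash
python3 - <<'E'
from h import *
r.gripper_to(.04); s=st("open"); a=s["position"]
r.servo_line([a[0],a[1],.16],feed=.15)
r.movep([.35,-.0,.36],down(0.)); st()
pt=r.snapshot("top"); save(pt,"t3")
ps=r.snapshot("scene"); save(ps,"s3")
for n,p in(("top",pt),("scene",ps)):
    print(n,[(s,x.tolist()) for s,x in find(p,"jar_a") if s>.2])
E
```

```text
open t 42.6 pos [0.5558 0.0036 0.0419] F [-0.4  0.2 -0. ] Mz 0.05 w 0.0402 q6 1.53
 t 44.6 pos [0.3505 0.     0.359 ] F [ 0.8 -0.1 -0.7] Mz 0.02 w 0.0401 q6 1.57
top [(0.92, [0.2042, -0.2983, 0.0561]), (0.91, [0.5247, -0.3996, 0.0636]), (0.78, [0.5387, -0.2435, 0.0635]), (0.7, [0.4162, -0.3033, 0.0622])]
scene [(0.92, [0.2201, -0.2868, 0.0401]), (0.77, [0.5431, -0.2295, 0.0599]), (0.74, [0.5339, -0.394, 0.0549]), (0.59, [0.43, -0.3032, 0.05]), (0.59, [0.4552, 0.1686, 0.0611]), (0.46, [0.6258, 0.0188, 0.0608])]
```

View pics/t3.png

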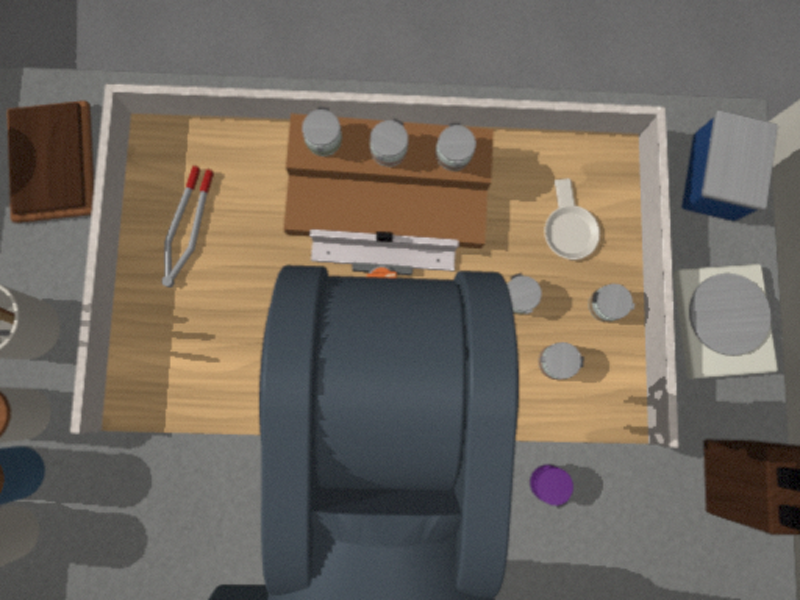

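View pics/s3.png

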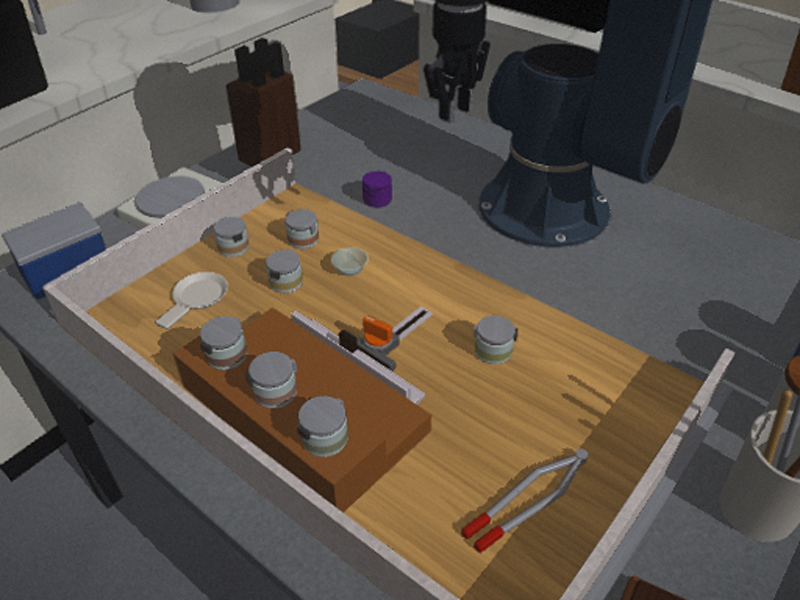

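```bash
python3 - <<'E'
from h import *
from scipy.optimize import minimize
pt=r.snapshot("top")
save(pt,"jr",box=(315,165,425,245))
ps=r.snapshot("scene"); save(ps,"jrs",box=(125,120,245,210))
E
```

```text
(no output)
```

View pics/jr.png

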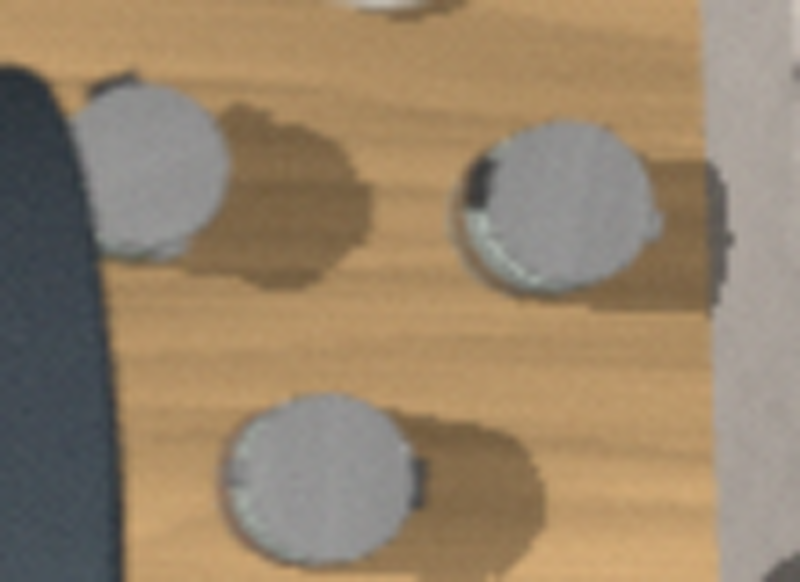

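View pics/jrs.png

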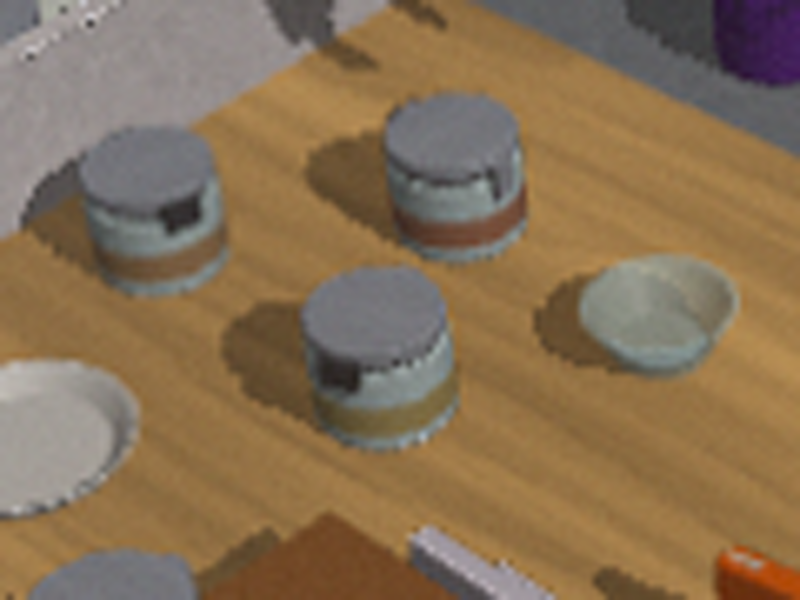

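```bash
cat >> h.py <<'E'
def lid(p,uv,box,sc): return back(p,(np.array(uv,float)+.5)/sc-.5+np.array(box),F+.056)[:,:2]
def circ(c,z,rad=.032,n=40):
    a=np.linspace(0,2*np.pi,n); return np.c_[c[0]+rad*np.cos(a),c[1]+rad*np.sin(a),np.full(n,z)]
E
python3 - <<'E'
from h import *
pt=r.snapshot("top"); ps=r.snapshot("scene")
c=lid(pt,[[572,205],[148,167],[326,478]],(315,165),800/110); print(c.round(4))
c1=back(pt,np.array([[289,342]])/1.5625,F+.056)[:,:2]; print(c1)
L=[circ(q,z) for q in list(c)+list(c1) for z in (F+.056,F)]
save(pt,"jo",box=(315,165,425,245),lines=L); save(ps,"jos",box=(125,120,335,270),lines=L)
E
```

```text
[[ 0.5234 -0.408 ]
 [ 0.5327 -0.2464]
 [ 0.418  -0.3128]]
[[0.43508045 0.15613039]]
```

View pics/jo.png

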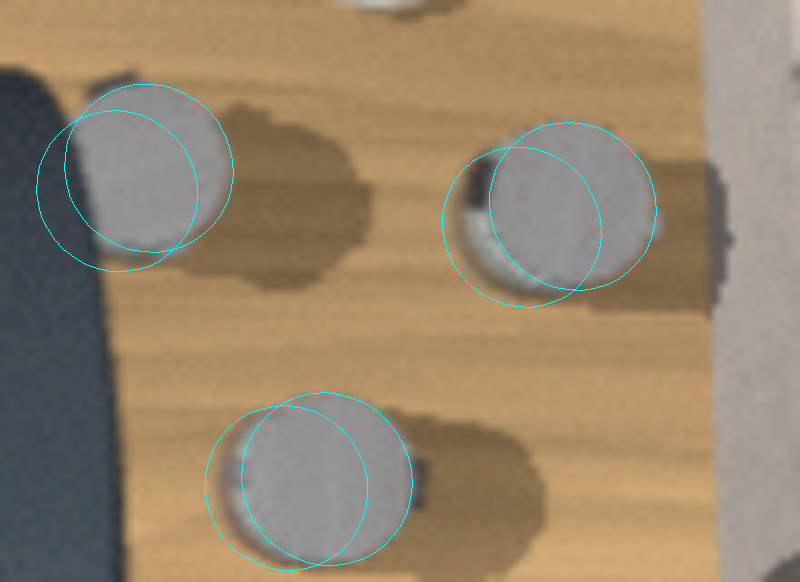

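View pics/jos.png

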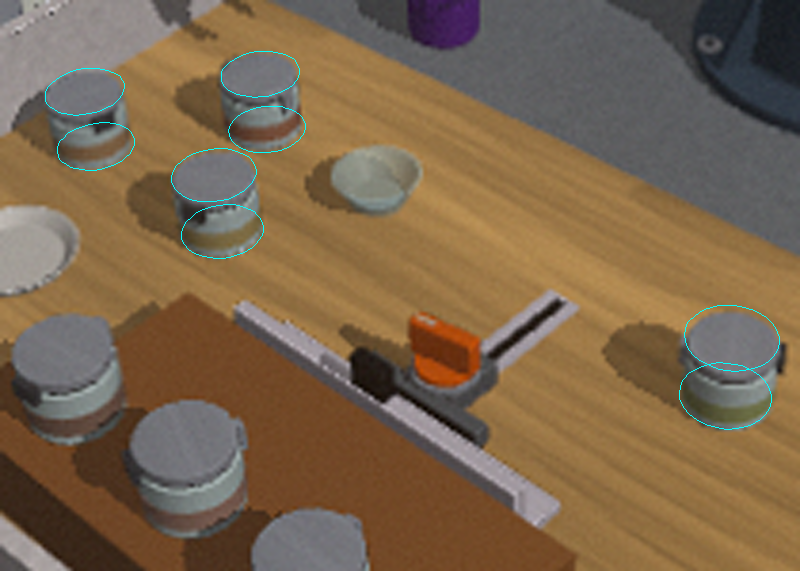

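```bash
cat >> h.py <<'E'
RO=np.array([.6293,-.0004]); RY=-.0370
def pick(c,yaw,zt=F+.005):
    r.movep([*c,.17],down(yaw)); r.gripper_to(.085)
    print("touch",r.servo_line([*c,zt],feed=.13,force_limit=10)); st("down")
    r.gripper_to(.0); s=st("grip")
    r.servo_line([*c,.06],feed=.1); r.servo_line([*c,.2],feed=.2); st("up")
def place(x,y,zt=F+.04+.005,yaw=None):
    b=W(x,y); yw=RY+np.pi/2 if yaw is None else yaw
    r.movep([*b,.2],down(yw)); r.servo_line([*b,.075],feed=.15)
    print("touch",r.servo_line([*b,zt],feed=.04,force_limit=6)); s=st("low")
    r.gripper_to(.077); s=st("open"); r.servo_line([*b,.17],feed=.13)
E
python3 - <<'E'
from h import *
pick([.4365,.1565],.47)
ps=r.snapshot("scene"); save(ps,"j1up")
E
```

```text
touch False
down t 47.9 pos [0.437  0.1567 0.0136] F [ 0.5 -0.1  0.6] Mz 0.01 w 0.0853 q6 1.45
grip t 48.3 pos [0.4369 0.1566 0.0138] F [-2.6 -1.3 12.5] Mz 0.04 w 0.0631 q6 1.45
up t 49.7 pos [0.436  0.1563 0.1987] F [ 0.5 -1.  -2.5] Mz -0.04 w 0.063 q6 1.45
```

View pics/j1up.png

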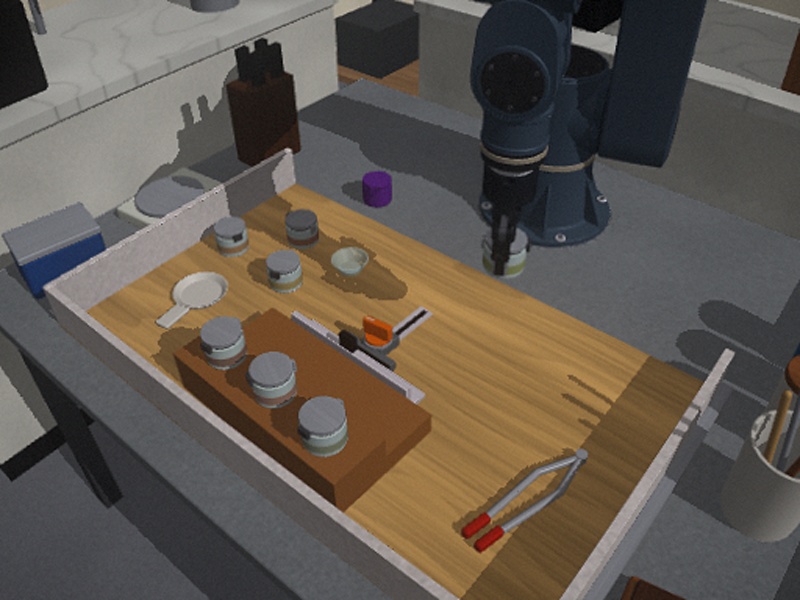

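```bash
python3 - <<'E'
from h import *
place(46,138)
pick([.534,-.2455],-1.15+np.pi,F+.007)
ps=r.snapshot("scene"); save(ps,"j2up")
E
```

```text
touch True
low t 52.4 pos [0.68   0.1357 0.0539] F [-2.2  0.2  9.1] Mz 0.01 w 0.0625 q6 0.23
open t 52.7 pos [0.6796 0.1356 0.053 ] F [-0.3  0.1 -0.4] Mz 0.03 w 0.0768 q6 0.23
touch False
down t 56.9 pos [ 0.5345 -0.2457  0.0157] F [-0.1 -0.5 -0. ] Mz -0.06 w 0.085 q6 -0.85
grip t 57.2 pos [ 0.5344 -0.2457  0.0159] F [-1.7  1.1  8.6] Mz -0.01 w 0.063 q6 -0.85
up t 58.6 pos [ 0.5335 -0.2453  0.1985] F [-0.5  0.6 -2.1] Mz -0.0 w 0.0628 q6 -0.85
```

View pics/j2up.png

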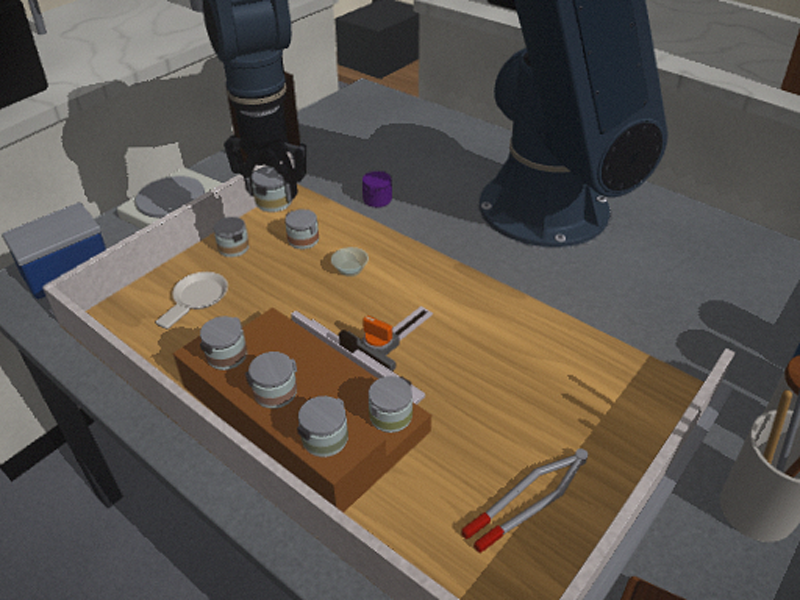

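```bash
python3 - <<'E'
from h import *
place(46,45,F+.047)
r.movep([.42,.1,.25],down(1.0))
pt=r.snapshot("top"); ps=r.snapshot("scene"); save(ps,"s5"); save(pt,"t5")
print([(s,x.tolist()) for s,x in find(pt,"jar_a") if s>.2])
E
```

```text
touch True
low t 61.4 pos [0.6767 0.0429 0.056 ] F [-2.6  0.6  9.4] Mz -0.05 w 0.0628 q6 0.1
open t 61.7 pos [0.6762 0.0429 0.0551] F [-0.4 -0.8 -0.8] Mz 0.04 w 0.0771 q6 0.1
[(0.93, [0.2051, -0.2968, 0.0582]), (0.85, [0.5222, -0.4011, 0.0663]), (0.8, [0.4163, -0.3065, 0.0668]), (0.72, [0.6667, 0.0727, 0.1056]), (0.51, [0.6961, 0.1295, 0.1021]), (0.21, [0.5506, -0.0015, 0.054])]
```

View pics/s5.png

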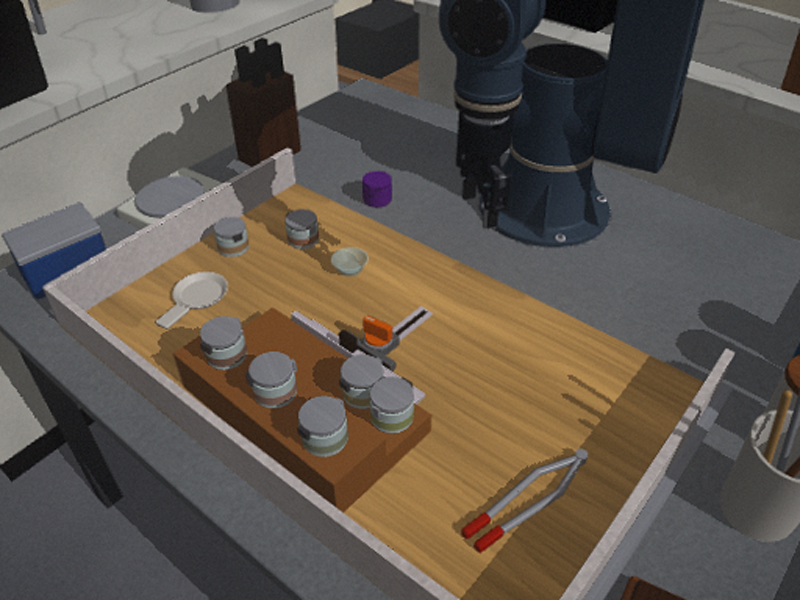

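View pics/t5.png

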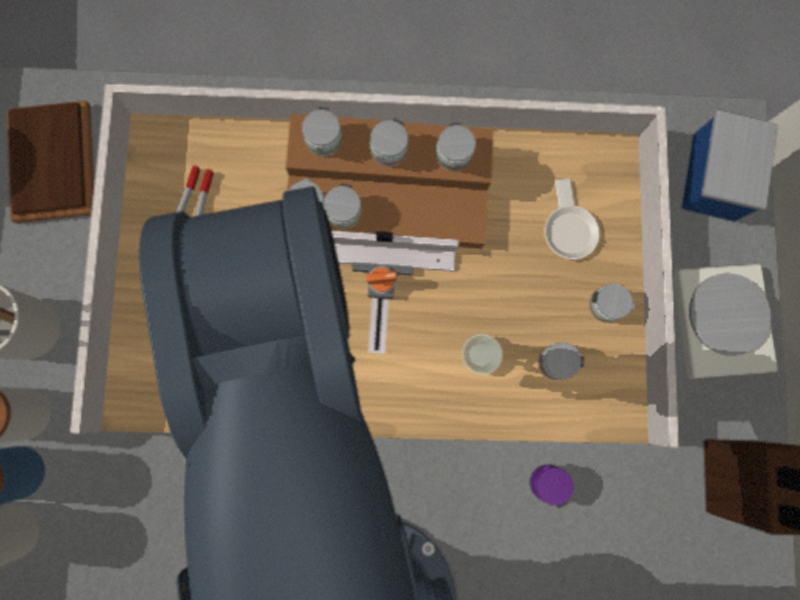

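```bash
python3 - <<'E'
from h import *
r.movep([.35,-.2,.36],down(0.))
pt=r.snapshot("top"); ps=r.snapshot("scene"); save(ps,"s6",box=(170,190,300,290)); save(pt,"t6",box=(170,100,330,220)); st()
print([(s,x.tolist()) for s,x in find(pt,"jar_a") if s>.2])
print(back(pt,np.array([[343,206]])/1.5625,.104))
E
```

```text
t 65.3 pos [ 0.3504 -0.1993  0.3596] F [ 1.  -0.2 -0.1] Mz -0.02 w 0.0772 q6 1.05
[(0.82, [0.529, -0.3905, 0.0655]), (0.68, [0.6694, 0.1306, 0.1027]), (0.68, [0.2132, -0.2739, 0.0367]), (0.64, [0.6659, 0.0733, 0.104])]
[[0.66595339 0.07149103 0.104     ]]
```

View pics/s6.png

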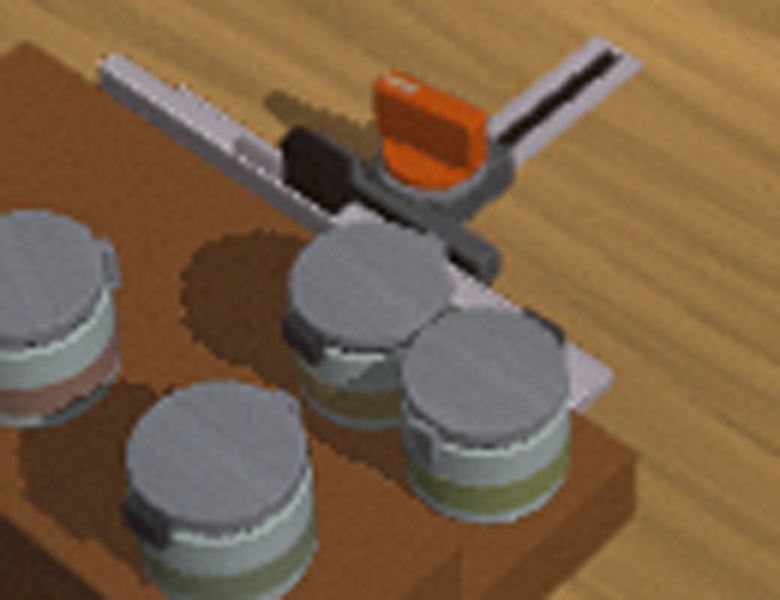

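View pics/t6.png

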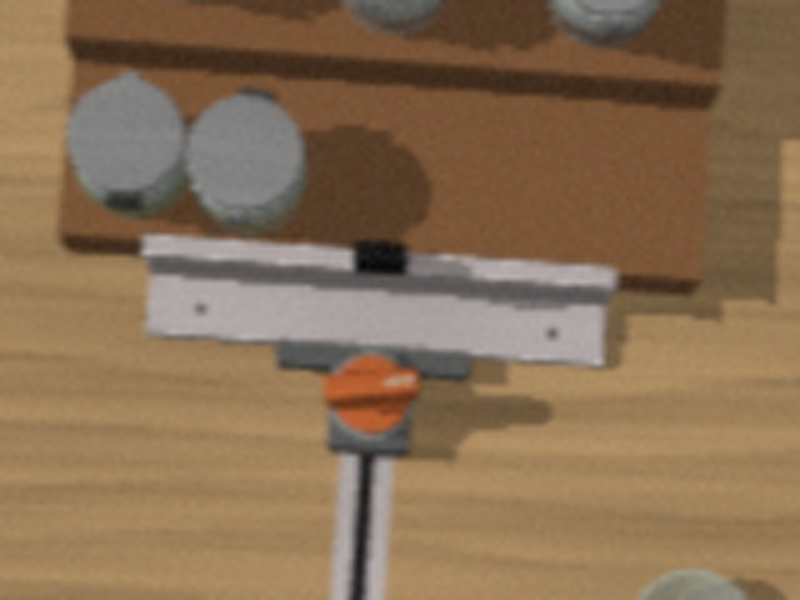

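```bash
python3 - <<'E'
from h import *
pt=r.snapshot("top")
c=back(pt,(np.array([[127,145],[246,157]])+.5)/5-.5+[170,100],.104)[:,:2]
for q in c:
    d=q-RO; cc,s=np.cos(RY),np.sin(RY); print(q.round(4),"riser frame",np.round(1000*np.array([cc*d[0]+s*d[1],-s*d[0]+cc*d[1]]),1))
ps=r.snapshot("scene")
L=[circ(q,z) for q in c for z in (.104,.048)]
save(ps,"s7",box=(170,190,300,290),lines=L); save(pt,"t7",box=(170,100,330,220),lines=L)
E
```

```text
[0.6724 0.1368] riser frame [ 38.  138.7]
[0.6682 0.0735] riser frame [36.1 75.3]
```

View pics/t7.png

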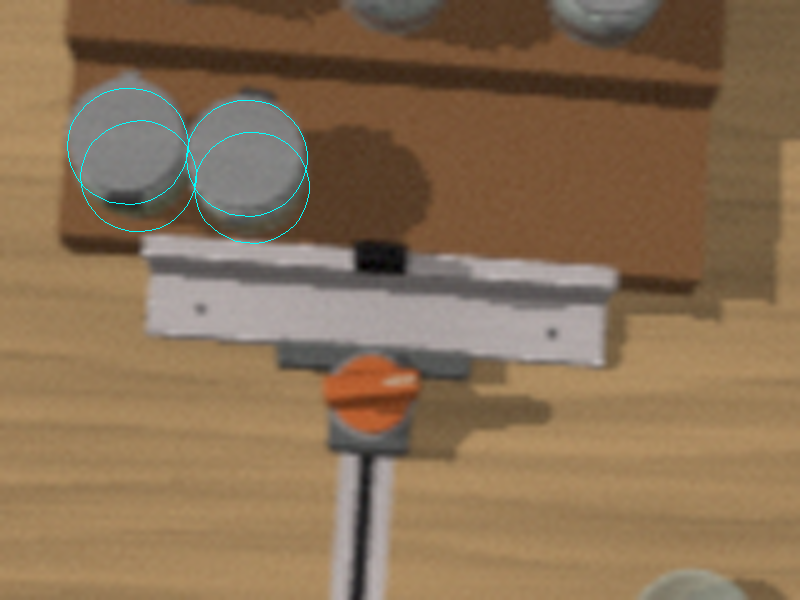

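View pics/s7.png

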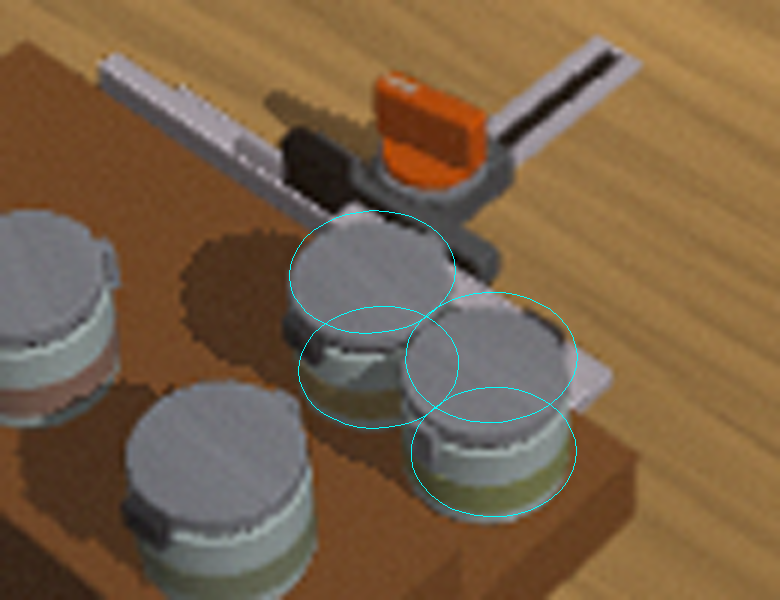

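```bash
python3 - <<'E'
from h import *
pick([.5245,-.4065],0.,F+.007)
ps=r.snapshot("scene"); save(ps,"j4up",box=(100,60,300,210))
place(46,-135,F+.047)
E
```

```text
touch False
down t 68.2 pos [ 0.5249 -0.4069  0.0159] F [-0.4  0.1 -0.3] Mz -0.02 w 0.0849 q6 0.91
grip t 68.6 pos [ 0.5249 -0.4068  0.016 ] F [-1.5  0.7  7.4] Mz 0.0 w 0.063 q6 0.91
up t 70.0 pos [ 0.5241 -0.4062  0.1985] F [-0.2  0.6 -2.1] Mz -0.0 w 0.0625 q6 0.91
touch True
low t 72.7 pos [ 0.67   -0.1369  0.0559] F [-2.5 -0.   8.5] Mz 0.01 w 0.0633 q6 -0.16
open t 73.0 pos [ 0.6696 -0.1369  0.0551] F [-0.5  1.  -0.2] Mz -0.04 w 0.0769 q6 -0.16
```

View pics/j4up.png

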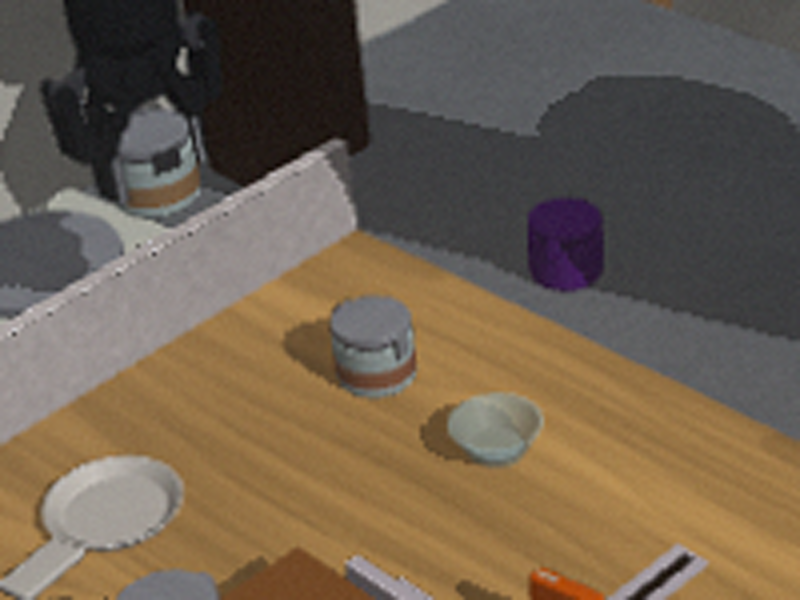

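```bash
python3 - <<'E'
from h import *
pick([.419,-.311],0.,F+.007)
place(46,-35,F+.047)
r.movep([.35,-.1,.36],down(0.)); st()
pt=r.snapshot("top"); ps=r.snapshot("scene"); save(ps,"s8"); save(pt,"t8",box=(170,60,330,180))
E
```

```text
touch False
down t 76.8 pos [ 0.4194 -0.3113  0.0157] F [-0.4 -0.2  0.2] Mz 0.02 w 0.0849 q6 0.93
grip t 77.1 pos [ 0.4192 -0.3113  0.0158] F [-2.8  1.3 10.4] Mz 0.05 w 0.0629 q6 0.93
up t 78.6 pos [ 0.4186 -0.3107  0.1986] F [ 0.3  0.1 -3.4] Mz 0.01 w 0.0628 q6 0.93
touch True
low t 81.5 pos [ 0.6737 -0.037   0.0558] F [-2.2  0.   7.8] Mz -0.01 w 0.0631 q6 -0.02
open t 81.8 pos [ 0.6732 -0.037   0.055 ] F [ 0.2 -0.1  0.3] Mz -0.01 w 0.0772 q6 -0.02
 t 84.2 pos [ 0.3504 -0.1     0.3595] F [ 1.  -0.6  1.1] Mz 0.05 w 0.0773 q6 1.29
```

View pics/s8.png

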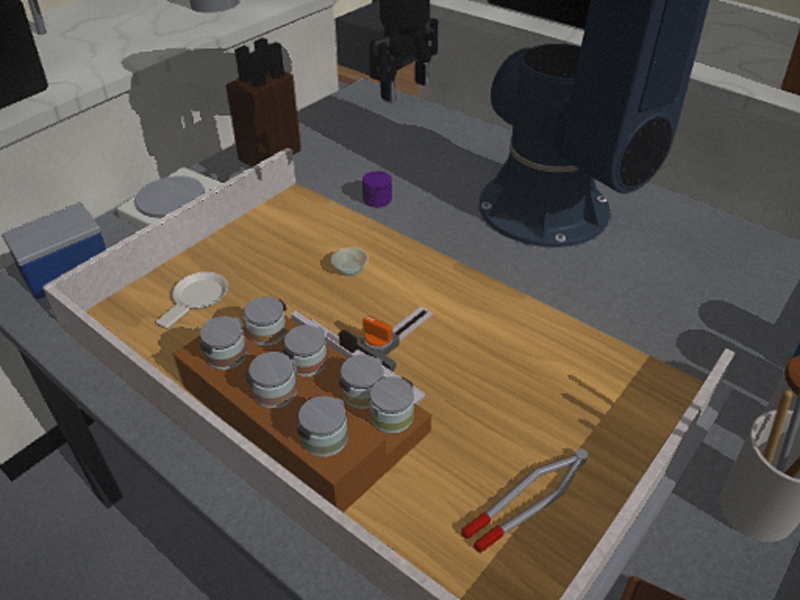

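View pics/t8.png

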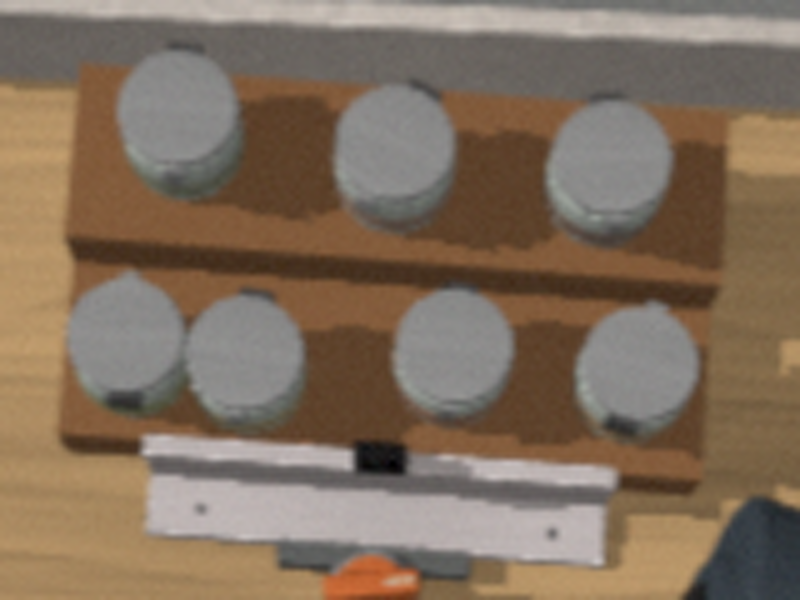

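```bash
python3 - <<'E'
from h import *
pt=r.snapshot("top"); save(pt,"t9",box=(200,140,290,207)); r.job_done(); st("done")
E
```

```text
the job is handed in; nothing more can be done
the job is handed in; nothing more can be done
```

View pics/t9.png

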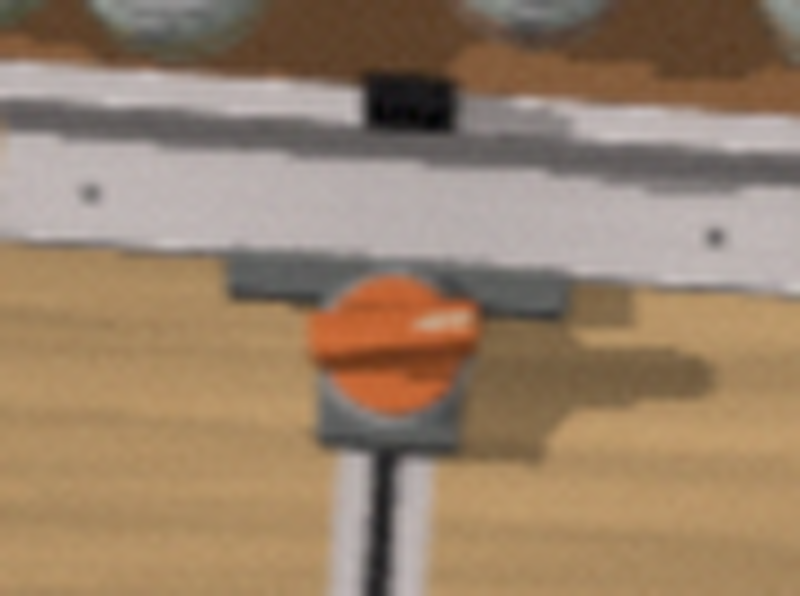

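I finished the job in the order asked and handed it in; the last clock reading before that was 84 s of the 210 s allowed.

- **Stop and rail:** I freed the knob and drew the stop back about 88 mm. I turned the rail round and set it against the riser with its foot towards the robot. Then I slid the stop up until it touched the foot, and turned the knob clockwise to its end (the torque rose to 1.9 N·m).
- **Jars:** All four loose jars stand on the lower step behind the rail. The upper jars, dish, spoon rest, tong and purple look-alike show no movement in the pictures.

**Last checks:**
- **Rail:** The overhead picture put the rail within about 1 mm of flush and centred. The side camera's fit disagreed by about 4 mm and 0.01 rad. I trusted the overhead fit, which matched where my fingers met the web when I pressed it home.
- **Stop and knob:** The last close-up shows the nose against the foot and the knob bar nearly across the track.
- **Moved jar:** The second jar was found about 3 cm from where I put it, next to the first. This was either the expected knock or a nudge on release. It was upright and wholly on the step, at about x 36 mm, y 75 mm, so I left it.
- **The last two jars:** I checked these by eye only and did not measure their positions.

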